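Unclamp the glued menu stand and make up the slate for the banquet table

ROBOT

A 7-joint arm with a two-finger parallel gripper is mounted at the origin on a cart in front of the work surface, level with it; the furniture and walls round the work are solid. World frame = base frame: x ahead of the robot, y to its left, z up, the work surface at z = 0. Lengths are in mm, angles in rad, forces in N, time in s.
With the tool pointing down it reaches from about 425 to 925 mm from the base axis. Payload 6.8 kg.
Tool frame: the origin (TCP) lies at the very end of the fingers, on their centre line; the grasp point (between the pads) lies 19 mm behind it; z points along the fingers, y is the direction in which the jaws open and shut (so a half turn about z gives the same grasp; the last joint's range is limited). The gripper opens to 85 mm and grips with 20 to 120 N. Pads are 22 mm wide; open, the fingers measure 114 mm over their backs; the gripper's body (76 mm by 85 mm) begins 54 mm behind the grasp point. The pads swing forward as they close: fully open they stand 13 mm farther back than shut.
Start: joints at [-1.266, 0.477, 0.022, 1.555, -0.011, 1.109, -0.083], TCP at [270.792, 618.32, 231.308] pointing down, gripper open.
Joint ranges: [-2.96, 2.96], [-0.34, 2.1], [-1.41, 1.46], [0.24, 2.44], [-1.37, 4.51], [0.17, 1.92], [-2.96, 2.96]. Speed limits (rad/s): [2.39, 2.39, 3.14, 3.14, 3.14, 3.14, 3.14].

INTERFACE

Orientations are given as a rotation vector (axis times angle).
In Python, from cell import ctrl, optics gives the robot as it stands.
- The arm moves only by the tool carry_out, never from a script. Its arguments are lists of equal length, an entry for each row: "translation": the shift along the tool's x, y, z in m, a list of three; "angular": the turn, a rotation vector about the tool's x, y, z in degrees, a list of three. In form: {"translation": [[x, y, z], ...], "angular": [[ax, ay, az], ...]}. A call has 1 to 8 rows; each row shifts and turns the commanded pose from where the row before left it, along the tool's axes as they then stand; what a row does not reach is not made up. A row lasts 1/10 s, in which the tool goes at most 50 mm and 8.59 degrees, less where a joint would pass 70% of its speed; a pose out of reach is approached as far as the arm can. A call with a gripper value outside its range is refused whole. "grip" is the gripper command: -1 is fully open, 1 is shut, values between are in proportion, set as the call begins (left out, the last holds). The fingers move at their own pace and stop on an object; "force" is the grip in N (left out, the last holds). Time passes only in rows, so rows that do not move let the fingers close. It gives the time, the measured TCP pose, the force and the opening at its end, in the units of the state.
- ctrl.sense(): the state, without advancing time (a new reading comes with each control period).
- optics.get_image(name): name is "side" or "top" or "wrist"; returns (picture, depth): 400x640x3 uint8, red, green, blue; 400x640 float32, mm along the optical axis (not along the pixel's ray), 0 where there is no reading.
- optics.camera_info(name): a dict with "camera_matrix" (3x3 intrinsics, pixels), "position" and "orientation" of the camera in the world. Camera axes: x right, y up, looking along -z (the intrinsics and any distortion apply to the point x, -y, -z); pixel columns grow to the right and rows downward; lengths in mm; the calibration is good to about 2 mm. A picture is of the moment at which its call begins: read the wrist's pose just before it. camera_info takes no time and is no camera call; for the wrist camera it gives the pose at the moment of the call.
- ctrl.sign_off(): hands the job in, once; it reports no verdict.
The state is a dict: "t": time; "q": joint angles; "dq": joint speeds; "joint_torque": joint torques, N m; "tcp_pos": TCP position; "tcp_rot": TCP orientation; "contact_force": force on the tool from outside, world axes, zero at the start; "wrist_torque": the same for the moment, N m; "gripper_width": finger opening in mm.
Only numpy, scipy, OpenCV 4.12 (cv2) and the standard library are available. Lean on these libraries where they do the work, as an engineer would, in place of code of your own. Each camera call takes 0.05 s, during which the arm holds its last target. There are 200 camera calls.

TASK

The wooden menu stand has finished gluing: slide the vise's jaw open, lift the stand out and set it upright on the empty slate mat (not the one under the vase). Right every pepper and salt mill that has toppled over and stand it on the slate as well, all clear of the edges, then slide the empty vise's jaw fully shut again. Leave the bell, the wine glass, the tumbler and the wafer packet where they are.

Things in the scene. Friction and masses are not known exactly. Their poses are not given: they have to be found in the camera images.
- vise: small blue bench vise, fixed to the table, about 240 x 100 mm; origin on the table top under the middle of the clamped part; its +x axis points to the fixed jaw (inner face at x = +22 mm, top 44 mm above the table), its -x axis to the sliding jaw; y runs along the jaws (90 mm long). The part stands on the bed, 20 mm above the table
- jaw (a joint): travel of the grey sliding jaw in m: 0 to 0.002 = shut (face 22 mm from the vise origin), 0.045 = fully open; grows as the jaw slides along the vise's -x axis. It stays where it is left; about 4 N moves it. Top 53 mm above the table; its steel lip reaches 8 mm over the foot of the clamped part, which cannot be lifted until the jaw is open
- jaw_grip (a point): top centre of the red upright grip tab that moves the jaw; the tab is 14 mm thick along the vise's x, 44 mm wide along its y and stands 50 mm tall; this point is 82 mm above the table. There is at least 45 mm of free space between tab and jaw
- menu_stand: wooden menu stand, the finished part: dark foot 44 mm (its x) x 90 mm (its y) x 24 mm high, with a pale upright 24 mm thick (x), 90 mm (y) from 24 to 60 mm high standing on it; origin at the centre of its underside; z up; 0.16 kg. At the start it stands in the vise, its x axis along the vise's x, and its upper 27 mm rise free above both jaws
- slate: empty dark slate mat in the middle of the table, 200 mm (its x) x 250 mm (its y) x 6 mm, fixed to the table; origin at the centre of its underside, so its top is 6 mm above the origin
- mill_a: dark brown turned mill, 174 mm tall, toppled at the start; may be absent. Origin: centre of its underside (square foot 58 x 58 x 12 mm); its z axis runs from base to crown, so level when it lies, vertical when it stands. One rigid piece: slim waist near 90 mm up, crown 50 mm across from 126 to 161 mm up (good grip at 140), steel button on top; centre of mass about 66 mm up; 0.27 kg
- mill_b: pale wooden turned mill, 162 mm tall, toppled at the start; may be absent. Origin: centre of its underside (square foot 58 x 58 x 12 mm); its z axis runs from base to crown, so level when it lies, vertical when it stands. One rigid piece: slim waist near 80 mm up, crown 50 mm across from 114 to 149 mm up (good grip at 128), steel button on top; centre of mass about 61 mm up; 0.27 kg
- mill_c: second dark brown turned mill, 174 mm tall, toppled at the start; may be absent. Origin: centre of its underside (square foot 58 x 58 x 12 mm); its z axis runs from base to crown, so level when it lies, vertical when it stands. One rigid piece: slim waist near 90 mm up, crown 50 mm across from 126 to 161 mm up (good grip at 140), steel button on top; centre of mass about 66 mm up; 0.27 kg
- bell: domed service bell, 75 mm across, 57 mm tall, loose; origin at the centre of its underside; to be left alone
- glass: stemmed wine glass, 76 mm across, 210 mm tall, loose; origin at the centre of its foot; to be left alone
- tumbler: leaning glass tumbler, 90 x 100 x 114 mm, loose; origin at its underside; to be left alone
- packet: white wrapped wafer packet, 40 x 88 x 14 mm, loose; origin at the centre of its underside; to be left alone
There are look-alikes about, which are no part of the job. What is shaped like the mill_c but purple is not meant.

How it is judged (in metres and radians):
On the way, in this order (a step that is already met when the one before it is completed fails the run):
1. the jaw is slid open, at least 20 mm, while the stand is still on the vise's bed (value of joint jaw above 0.02 m and z of menu_stand in the frame of vise below 0.028 m and horizontal distance between menu_stand and vise below 0.035 m), for 0.2 s.
2. the stand stands upright on the slate (x of menu_stand in the frame of slate between -0.08 and 0.08 m and y of menu_stand in the frame of slate between -0.105 and 0.105 m and z of menu_stand in the frame of slate between 0.002 and 0.011 m and angle between menu_stand's own z axis and vertical below 0.12 rad), for 0.2 s.
At the end, for the whole second after the job is handed in: the menu stand and every mill present stand upright (within 0.1 rad) and at rest on the slate, their centres at least 15 to 20 mm inside its edges, and the vise's jaw is shut to within 5 mm (all of step 2 and linear speed of each of menu_stand, mill_a, mill_b, mill_c below 0.03 m/s and angular speed of each of menu_stand, mill_a, mill_b, mill_c below 0.3 rad/s and x of mill_a in the frame of slate between -0.085 and 0.085 m and y of mill_a in the frame of slate between -0.11 and 0.11 m and z of mill_a in the frame of slate between 0.002 and 0.012 m and angle between each of mill_a, mill_b, mill_c's own z axis and vertical below 0.1 rad and x of mill_b in the frame of slate between -0.085 and 0.085 m and y of mill_b in the frame of slate between -0.11 and 0.11 m and z of mill_b in the frame of slate between 0.002 and 0.012 m and x of mill_c in the frame of slate between -0.085 and 0.085 m and y of mill_c in the frame of slate between -0.11 and 0.11 m and z of mill_c in the frame of slate between 0.002 and 0.012 m and value of joint jaw below 0.005 m); the robot touches nothing.
It fails at once if the service bell is shifted more than 3 cm or tipped over (distance of bell from where it was at the start of the episode above 0.03 m or angle between bell's own z axis and vertical above 0.5 rad).
It fails at once if the wine glass is shifted more than 3 cm or tipped over (distance of glass from where it was at the start of the episode above 0.03 m or angle between glass's own z axis and vertical above 0.5 rad).
It fails at once if the tumbler is shifted more than 3 cm or tipped over (distance of tumbler from where it was at the start of the episode above 0.03 m or angle between tumbler's own z axis and vertical above 0.5 rad).
It fails at once if the wafer packet is shifted more than 3 cm or tipped over (distance of packet from where it was at the start of the episode above 0.03 m or angle between packet's own z axis and vertical above 0.5 rad).
Of mill_a, mill_b, mill_c only 2 to 3 are there at a start; the rules pass over those that are not, and their reading is None.
At some moment in a run one of mill_a, mill_b, mill_c may be knocked a few centimetres aside while the robot is not near it.
It also fails if it takes over 210 s, if anything falls off the work surface, if the arm or the gripper's body presses on something with over 40 N, if the wrist force passes 120 N, or if a joint passes its speed limit or range.

## Working session

There is one attempt and no reset: what is moved stays moved. The work goes in short steps, Python scripts to look and compute and a tool call to move; the robot and the scene stay as the last step left them, time stands still between calls to the robot, and variables do not carry over. Pictures are saved under pics/ and viewed, about 12 in all and at most 16, crops included, and the job is handed in when it is done.

Besides the shell and the picture viewer there is one more tool, called after "Call:" as name(argument=value, ...), one argument or row to a line, values as JSON. carry_out: Moves the arm, as the interface text tells. Its arguments: {"type":"object","properties":{"translation":{"type":"array","items":{"type":"array","items":{"type":"number"}}},"angular":{"type":"array","items":{"type":"array","items":{"type":"number"}}},"grip":{"type":"number"},"force":{"type":"number"}},"required":["translation","angular"]}

```bash
ls; mkdir -p pics; cat > h.py <<'E'
import numpy as np, cv2
from scipy.spatial.transform import Rotation as R
from cell import ctrl, optics
def shot(name,fn):
    ci=optics.camera_info(name); im,d=optics.get_image(name)
    cv2.imwrite('pics/'+fn+'.png',im[:,:,::-1]); np.savez('pics/'+fn+'.npz',im=im,d=d,K=ci['camera_matrix'],p=ci['position'],o=np.array(ci['orientation']))
    return im,d
def cloud(fn):
    z=np.load('pics/'+fn+'.npz'); K=z['K'];d=z['d'];v,u=np.mgrid[:d.shape[0],:d.shape[1]]
    o=z['o']; M=R.from_rotvec(o).as_matrix() if o.shape==(3,) else o
    X=np.stack([(u-K[0,2])/K[0,0]*d,-(v-K[1,2])/K[1,1]*d,-d],-1)
    P=X@M.T+z['p']; P[d==0]=np.nan
    return z['im'],P
E
python3 - <<'E'
from h import *
for c in('top','side'):
    shot(c,c+'0'); print(optics.camera_info(c))
print(ctrl.sense())
E
```

```text
pics
{'camera_matrix': array([[508.82800821,   0.        , 320.03899615],
       [  0.        , 508.82800821, 207.62411524],
       [  0.        ,   0.        ,   1.        ]]), 'position': array([ 475.65131924,   59.23820353, 1535.07339963]), 'orientation': array([ 0.09346279, -0.07351139, -1.56859257])}
{'camera_matrix': array([[494.9574754 ,   0.        , 327.21956772],
       [  0.        , 494.9574754 , 208.08580721],
       [  0.        ,   0.        ,   1.        ]]), 'position': array([ 228.12549067, 1416.13370782, 1178.90531616]), 'orientation': array([ 0.18132579, -1.27427365, -2.61406926])}
{'t': 0.1, 'q': array([-1.26611017,  0.47772068,  0.02234188,  1.55633453, -0.0115219 ,
        1.10930018, -0.08309949]), 'dq': array([-1.23215892e-03, -4.91068422e-04, -1.14217959e-03, -3.51874949e-04,
       -2.36933326e-03, -7.54847930e-05,  7.45375491e-05]), 'joint_torque': array([ 4.31551409e-03, -5.97760963e+01,  1.61396876e+00, -2.81950396e+01,
        1.28937987e-02,  5.06037366e-03, -2.21780670e-05]), 'tcp_pos': array([270.57701838, 617.82097768, 230.42836332]), 'tcp_rot': array([-6.43742495e-01, -3.07468699e+00,  2.54063755e-03]), 'contact_force': array([-0.67847096,  0.88765928, -0.21409294]), 'wrist_torque': array([ 0.02490271, -0.05824105, -0.06046886]), 'gripper_width': 85.69000643860309}
```

View pics/top0.png

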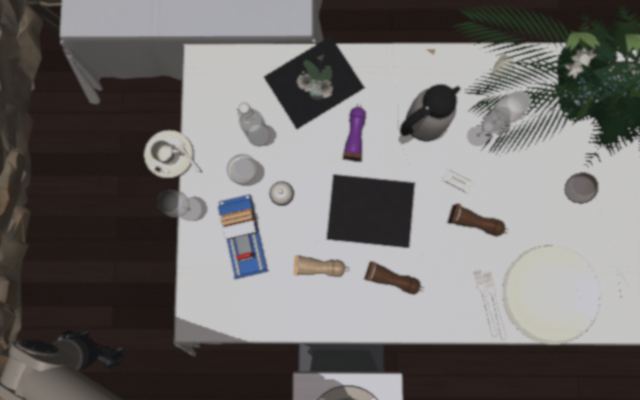

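View pics/side0.png

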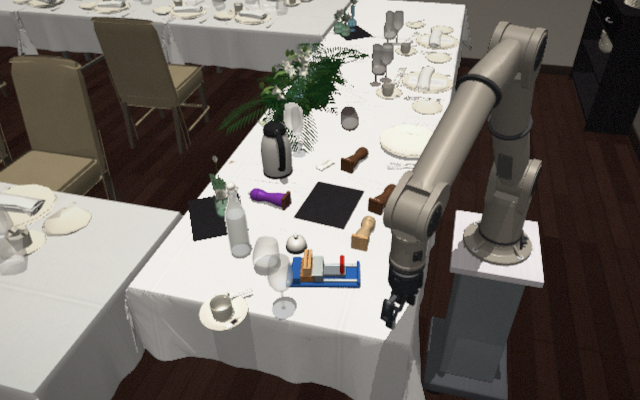

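```bash
python3 - <<'E'
from h import *
im,P=cloud('top0')
cv2.imwrite('pics/c1.png',cv2.resize(im[150:310,190:350,::-1],None,fx=3.7,fy=3.7,interpolation=cv2.INTER_CUBIC))
for n,(u,v) in dict(tableL=(290,310),wood=(237,217),white=(240,228),grey=(243,243),red=(245,257),bell=(281,193),tumb=(243,169),glass=(190,207),packet=(457,181),slate=(370,210),mp1=(303,266),mp2=(337,267),ma1=(375,274),ma2=(412,284),mb1=(458,215),mb2=(494,228),sl1=(336,178),sl2=(411,182),sl3=(408,244),sl4=(331,240)).items(): print(n,P[v,u].round(0))
E
```

```text
tableL [334. 168.   2.]
wood [604. 316.  81.]
white [574. 311.  58.]
grey [531. 305.  39.]
red [489. 291.  83.]
bell [676. 192.  60.]
tumb [754. 311.  24.]
glass [640. 471.  13.]
packet [ 719. -334.   13.]
slate [631. -72.   8.]
mp1 [464. 127.  56.]
mp2 [461.  29.  55.]
ma1 [441. -80.  55.]
ma2 [ 413. -187.   53.]
mb1 [ 612. -324.   53.]
mb2 [ 575. -429.   48.]
sl1 [729.  30.   7.]
sl2 [ 717. -197.    7.]
sl3 [ 529. -184.    9.]
sl4 [541.  46.  -1.]
```

View pics/c1.png

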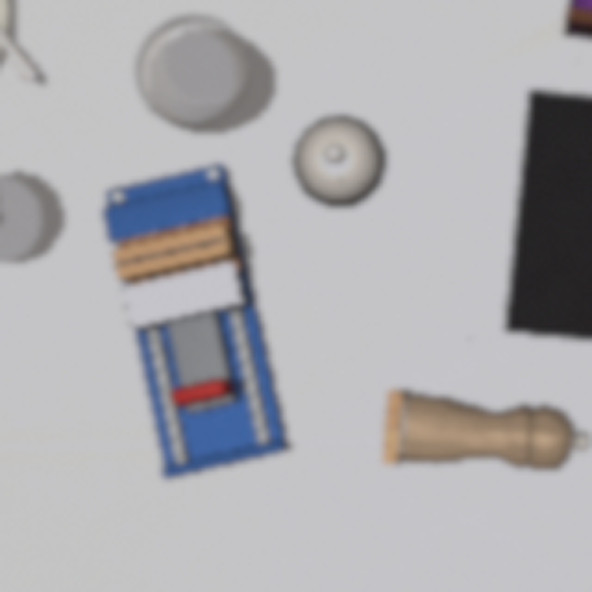

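```bash
cat >> h.py <<'E'
def ray(fn,u,v,zp):
    z=np.load('pics/'+fn+'.npz');K=z['K'];M=R.from_rotvec(z['o']).as_matrix();p=z['p']
    d=np.stack([(np.asarray(u)-K[0,2])/K[0,0],-(np.asarray(v)-K[1,2])/K[1,1],-np.ones(np.shape(u))],-1)@M.T
    return p+d*((zp-p[2])/d[...,2])[...,None]
def rect(pts):
    (c,s,a)=cv2.minAreaRect(pts.astype(np.float32)); return np.round(c,1),np.round(s,1),round(a,1)
def mills(fn):
    im,P=cloud(fn); hsv=cv2.cvtColor(im,cv2.COLOR_RGB2HSV)
    m=((hsv[...,1]>80)&(hsv[...,0]<25)&(P[...,2]>15)&(P[...,2]<75)).astype(np.uint8)
    n,l,st,_=cv2.connectedComponentsWithStats(m)
    for i in range(1,n):
        if st[i,4]<150: continue
        v,u=np.nonzero(l==i); p=ray(fn,u,v,27)[:,:2]
        c,s,a=cv2.minAreaRect(p.astype(np.float32)); print(i,st[i],np.round(c,1),np.round(s,1),round(a,1),'meancol',im[v,u].mean(0).round())
        q=p-p.mean(0); ax=np.linalg.svd(q,full_matrices=False)[2][0]; t=q@ax; w=q@[-ax[1],ax[0]]
        # crown: the narrower-end: the waist lies nearer crown
        print('  ax',ax.round(3),'ends',(p.mean(0)+ax*t.min()).round(),(p.mean(0)+ax*t.max()).round(),'widths',[round(float(np.ptp(w[(t>x)&(t<=x+15)])),0) for x in np.arange(t.min(),t.max()-8,15)])
def pose(): 
    s=ctrl.sense(); return s['tcp_pos'],R.from_rotvec(s['tcp_rot'])
def plan(p,Rt,n,p0=None,R0=None):
    """rows from current pose to (p,Rt): straight line, even turn"""
    if p0 is None: p0,R0=pose()
    rv=(R0.inv()*Rt).as_rotvec(); 
    tr=[((R0*R.from_rotvec(rv*i/n)).inv().apply((p-p0)/n)/1000).round(4).tolist() for i in range(n)]
    print('dist',np.linalg.norm(p-p0).round(),'ang',np.degrees(rv).round(1)); print(tr); print([np.degrees(rv/n).round(2).tolist()]*1,'x',n)
def tool(yaw,tilt=0):
    """tool down, y axis at world angle yaw(deg); tilt: about tool y (deg)"""
    a=np.radians(yaw); y=np.array([np.cos(a),np.sin(a),0]); z=np.array([0,0,-1.]); x=np.cross(y,z)
    return R.from_matrix(np.stack([x,y,z],1))*R.from_euler('y',tilt,degrees=True)
E
python3 - <<'E'
from h import *
im,P=cloud('top0'); hsv=cv2.cvtColor(im,cv2.COLOR_RGB2HSV)
m=(im.max(2)<60).astype(np.uint8); m[:170]=0;m[255:]=0;m[:,:322]=0;m[:,420:]=0
v,u=np.nonzero(cv2.morphologyEx(m,cv2.MORPH_OPEN,np.ones((3,3)))); print('slate',rect(ray('top0',u,v,6)[:,:2]))
mills('top0')
box=np.zeros(m.shape,bool); box[185:285,210:275]=1
H=hsv[...,0];S=hsv[...,1];V=hsv[...,2]
red=box&(S>120)&((H<8)|(H>172)); v,u=np.nonzero(red&(P[...,2]>60)); print('red',len(u),rect(ray('top0',u,v,82)[:,:2]),np.median(P[v,u],0))
wood=box&(S>60)&(H<25)&(H>7)&(P[...,2]>68); v,u=np.nonzero(wood); print('wood',len(u),rect(ray('top0',u,v,80)[:,:2]),np.median(P[v,u],0))
blue=box&(S>100)&(H>95)&(H<130); v,u=np.nonzero(blue); print('blue',rect(ray('top0',u,v,20)[:,:2]))
p0,R0=pose();print(p0,R0.as_matrix().round(3))
E
```

```text
slate (array([630.1, -73.1]), array([240.5, 190.6]), 84.1)
2 [450 205  54  30 619] [ 601.1 -388.6] [156.9  53.5] 74.0 meancol [75. 54. 42.]
  ax [0.316 0.949] ends [ 571. -462.] [ 621. -313.] widths [34.0, 39.0, 38.0, 31.0, 26.0, 30.0, 35.0, 43.0, 43.0, 52.0]
20 [373 266  46  27 532] [ 423.4 -144.3] [132.5  42.5] 70.9 meancol [76. 55. 43.]
  ax [0.325 0.946] ends [ 402. -207.] [445. -82.] widths [36.0, 37.0, 36.0, 30.0, 25.0, 29.0, 35.0, 41.0, 43.0]
red 54 (array([493.6, 294.3]), array([10.6, 40.7]), 11.3) [494.92571375 294.30541591  83.03378023]
wood 270 (array([602. , 317.8]), array([25.2, 89.6]), 13.1) [601.36829824 317.61226785  80.5057925 ]
blue (array([551.8, 311.8]), array([232.3,  97.9]), 13.6)
[270.57701838 617.82097768 230.42836332] [[-0.916  0.401 -0.001]
 [ 0.401  0.916 -0.002]
 [-0.    -0.002 -1.   ]]
```

```bash
python3 - <<'E'
from h import *
plan(np.array([493.6,294.3,150]),tool(13),16)
E
```

```text
dist 401.0 ang [-0.1  0.  53.3]
[[-0.0209, -0.0129, 0.005], [-0.0216, -0.0117, 0.005], [-0.0222, -0.0104, 0.005], [-0.0228, -0.0091, 0.005], [-0.0233, -0.0078, 0.005], [-0.0237, -0.0064, 0.005], [-0.024, -0.005, 0.005], [-0.0243, -0.0036, 0.005], [-0.0245, -0.0022, 0.005], [-0.0245, -0.0008, 0.005], [-0.0245, 0.0007, 0.005], [-0.0245, 0.0021, 0.005], [-0.0243, 0.0035, 0.005], [-0.0241, 0.0049, 0.005], [-0.0237, 0.0063, 0.005], [-0.0233, 0.0077, 0.005]]
[[-0.01, 0.0, 3.33]] x 16
```

Call:
carry_out(
  translation=[
    [-0.021,-0.013,0.005],
    [-0.022,-0.012,0.005],
    [-0.022,-0.01,0.005],
    [-0.023,-0.009,0.005],
    [-0.023,-0.008,0.005],
    [-0.024,-0.006,0.005],
    [-0.024,-0.005,0.005],
    [-0.024,-0.004,0.005],
  ],
  angular=[
    [0,0,3.33],
    [0,0,3.33],
    [0,0,3.33],
    [0,0,3.33],
    [0,0,3.33],
    [0,0,3.33],
    [0,0,3.33],
    [0,0,3.33],
  ],
  grip=-0.18,
  force=40,
)

```text
t: 0.9
tcp_pos: [383.4, 455.1, 190.8]
tcp_rot: [1.341, 2.841, -0.0]
contact_force: [0.6, 0.8, -0.1]
gripper_width: 50.7
```

Call:
carry_out(
  translation=[
    [-0.0245,-0.002,0.005],
    [-0.0245,-0.001,0.005],
    [-0.0245,0.001,0.005],
    [-0.0245,0.002,0.005],
    [-0.024,0.0035,0.005],
    [-0.024,0.005,0.005],
    [-0.024,0.006,0.005],
    [-0.023,0.008,0.005],
  ],
  angular=[
    [0,0,3.33],
    [0,0,3.33],
    [0,0,3.33],
    [0,0,3.33],
    [0,0,3.33],
    [0,0,3.33],
    [0,0,3.33],
    [0,0,3.33],
  ],
)

```text
t: 1.7
tcp_pos: [495.2, 293.6, 150.9]
tcp_rot: [1.96, 2.455, -0.0]
contact_force: [-0.8, -0.0, 0.0]
gripper_width: 50.1
```

```bash
python3 - <<'E'
from h import *
shot('wrist','w1'); s=ctrl.sense(); print(s['t'],s['tcp_pos'],s['q'].round(2),s['gripper_width'])
im,P=cloud('w1'); hsv=cv2.cvtColor(im,cv2.COLOR_RGB2HSV); H,S=hsv[...,0],hsv[...,1]
ok=np.isfinite(P[...,2])
red=(S>120)&((H<8)|(H>172))&(P[...,2]>70)&(P[...,2]<95); v,u=np.nonzero(red); print('red',len(u),rect(ray('w1',u,v,82)[:,:2]))
p0,R0=pose(); plan(np.array([493.6,294.3,52]),tool(13),6)
E
```

```text
1.75 [497.6436307  288.74132848 150.3248299 ] [-0.88  0.42  0.31  1.89 -0.16  0.86 -0.27] 50.473464725106766
red 972 (array([490.7, 301.7]), array([12.8, 43. ]), 13.1)
dist 99.0 ang [ 0.   0.2 -0.7]
[[0.0011, -0.0005, 0.0164], [0.0011, -0.0005, 0.0164], [0.0011, -0.0005, 0.0164], [0.0011, -0.0005, 0.0164], [0.0011, -0.0005, 0.0164], [0.0011, -0.0005, 0.0164]]
[[0.0, 0.03, -0.11]] x 6
```

View pics/w1.png

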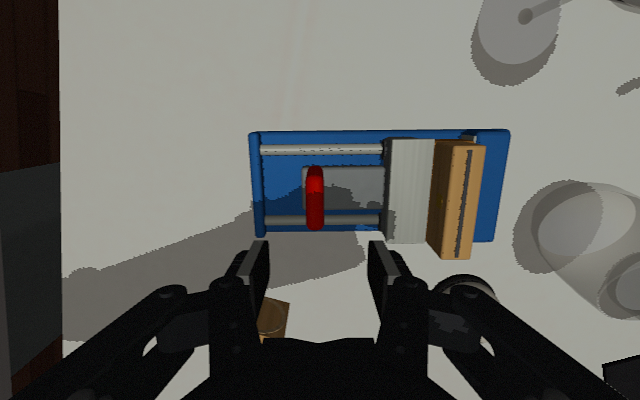

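Call:
carry_out(
  translation=[
    [0.0,0,0],
    [0.009,-0.003,0.017],
    [0.0,0.0,0.017],
    [0,0,0.017],
    [0,0,0.016],
    [0,0,0.016],
    [0,0,0.015],
    [0,0,0],
  ],
  angular=[
    [0,0,0],
    [0,0,-0.7],
    [0,0,0],
    [0,0,0],
    [0,0,0],
    [0,0,0],
    [0,0,0],
    [0,0,0],
  ],
)

```text
t: 2.55
tcp_pos: [487.7, 303.2, 51.4]
tcp_rot: [-1.938, -2.471, 0.005]
contact_force: [-0.4, -0.6, -0.7]
gripper_width: 50.4
```

```bash
python3 - <<'E'
from h import *
shot('wrist','w2'); s=ctrl.sense(); print(s['t'],s['tcp_pos'],s['contact_force'],s['gripper_width'])
im,P=cloud('w2'); hsv=cv2.cvtColor(im,cv2.COLOR_RGB2HSV); H,S=hsv[...,0],hsv[...,1]
for n,m,z in(('red',(S>120)&((H<8)|(H>172)),82),('wood',(S>60)&(H<25)&(H>7)&(P[...,2]>68)&(P[...,0]>540),80)):
    v,u=np.nonzero(m&(abs(P[...,2]-z)<10)); print(n,len(u),rect(ray('w2',u,v,z)[:,:2]) if len(u)>50 else '')
E
```

```text
2.6 [488.44269487 303.46666643  52.48097522] [ 0.25657573 -0.93187598  0.44230196] 50.43486069263672
red 2730 (array([483.2, 304.4]), array([43.1, 67. ]), 80.5)
wood 9300 (array([592.5, 329.1]), array([31.4, 80.1]), 13.3)
```

Call:
carry_out(
  translation=[
    [0,0,0],
    [0,0,0],
    [0,0,0],
    [0,0,0],
    [0,0,0],
    [0,0,0],
  ],
  angular=[
    [0,0,0],
    [0,0,0],
    [0,0,0],
    [0,0,0],
    [0,0,0],
    [0,0,0],
  ],
  grip=1,
  force=40,
)

```text
t: 3.2
tcp_pos: [489.8, 303.9, 54.2]
tcp_rot: [1.94, 2.471, 0.003]
contact_force: [-0.3, -0.9, 6.4]
gripper_width: 13.2
```

```bash
python3 - <<'E'
from h import *
s=ctrl.sense(); print(s['t'],s['tcp_pos'],s['contact_force'],s['gripper_width'],s['q'])
E
```

```text
3.2 [489.77333518 303.92780805  54.23001264] [-0.2916693  -0.85281095  6.38239367] 13.186949913600214 [-0.85434158  0.55365576  0.24910917  1.94402224 -0.21158672  0.66700358
 -0.23461973]
```

Call:
carry_out(
  translation=[
    [0,-0.006,0],
    [0,-0.006,0],
    [0,-0.006,0],
    [0,-0.006,0],
    [0,-0.006,0],
    [0,-0.006,0],
    [0,-0.006,0],
    [0,-0.002,0],
  ],
  angular=[
    [0,0,0],
    [0,0,0],
    [0,0,0],
    [0,0,0],
    [0,0,0],
    [0,0,0],
    [0,0,0],
    [0,0,0],
  ],
)

```text
t: 4.0
tcp_pos: [447.0, 293.8, 54.2]
tcp_rot: [1.939, 2.471, 0.005]
contact_force: [9.7, 2.8, -1.0]
gripper_width: 13.5
```

Call:
carry_out(
  translation=[
    [0,0,0],
    [0,0,0],
    [0,0,0],
    [0,0,0],
  ],
  angular=[
    [0,0,0],
    [0,0,0],
    [0,0,0],
    [0,0,0],
  ],
)

```text
t: 4.4
tcp_pos: [447.1, 293.8, 54.2]
tcp_rot: [1.939, 2.471, 0.004]
contact_force: [3.4, 1.4, 7.2]
gripper_width: 13.5
```

Call:
carry_out(
  translation=[
    [0,0,0],
    [0,0,0],
    [0,0,0],
    [0,0,0],
    [0,0,-0.01],
    [0,0,-0.03],
    [0,0,-0.035],
    [0,0,0],
  ],
  angular=[
    [0,0,0],
    [0,0,0],
    [0,0,0],
    [0,0,0],
    [0,0,0],
    [0,0,0],
    [0,0,0],
    [0,0,0],
  ],
  grip=-0.18,
)

```text
t: 5.2
tcp_pos: [449.0, 294.6, 133.0]
tcp_rot: [1.939, 2.47, 0.012]
contact_force: [0.1, 0.1, 0.7]
gripper_width: 50.2
```

```bash
python3 - <<'E'
from h import *
shot('wrist','w3'); shot('top','top1'); s=ctrl.sense(); print(s['t'],s['tcp_pos'],s['contact_force'],s['gripper_width'])
for f in('w3',):
    im,P=cloud(f); hsv=cv2.cvtColor(im,cv2.COLOR_RGB2HSV); H,S=hsv[...,0],hsv[...,1]
    for n,m,z in(('red',(S>120)&((H<8)|(H>172)),82),('wood',(S>60)&(H<25)&(H>7)&(P[...,0]>540),80)):
        v,u=np.nonzero(m&(abs(P[...,2]-z)<7)); print(n,len(u),rect(ray(f,u,v,z)[:,:2]),rect(P[v,u,:2]))
E
```

```text
5.3 [446.78235504 293.42975628 129.47913305] [-0.96882437  0.52519438 -0.56186667] 50.39113635661565
red 1059 (array([447.9, 291.4]), array([13. , 42.6]), 14.1) (array([448.1, 290. ]), array([13.4, 42.9]), 14.0)
wood 4059 (array([595.8, 323.3]), array([27.5, 89.2]), 13.4) (array([599.1, 322.9]), array([25. , 89.5]), 13.3)
```

View pics/w3.png

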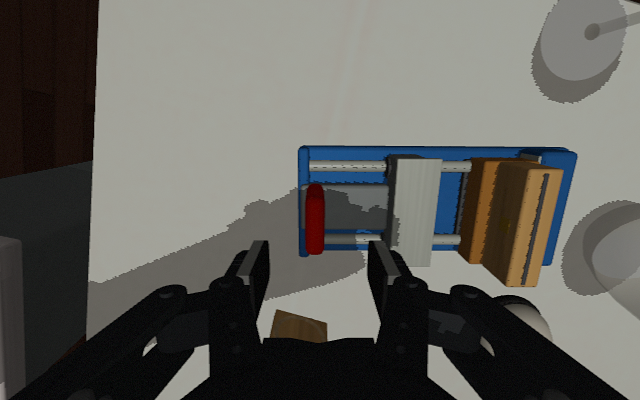

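Call:
carry_out(
  translation=[
    [-0.003,0.03,0],
    [-0.003,0.035,0.004],
    [-0.003,0.035,0.004],
    [0,0.034,0.004],
    [0,0.02,0.004],
    [0,0,0.02],
    [0,0,0.02],
    [0,0,0.022],
  ],
  angular=[
    [0,0,0],
    [0,0,0],
    [0,0,0],
    [0,0,0],
    [0,0,0],
    [0,0,0],
    [0,0,0],
    [0,0,0],
  ],
)

```text
t: 6.1
tcp_pos: [597.4, 320.4, 48.2]
tcp_rot: [-1.939, -2.471, 0.003]
contact_force: [0.0, -0.3, -0.1]
gripper_width: 50.4
```

Call:
carry_out(
  translation=[
    [0,0,0],
    [0,0,0],
  ],
  angular=[
    [0,0,0],
    [0,0,0],
  ],
)

```text
t: 6.3
tcp_pos: [597.4, 320.4, 49.4]
tcp_rot: [-1.939, -2.471, 0.004]
contact_force: [0.1, 0.1, 0.5]
gripper_width: 50.5
```

Call:
carry_out(
  translation=[
    [0,0,0],
    [0,0,0],
    [0,0,0],
    [0,0,0],
    [0,0,0],
    [0,0,0],
    [0,0,0],
  ],
  angular=[
    [0,0,0],
    [0,0,0],
    [0,0,0],
    [0,0,0],
    [0,0,0],
    [0,0,0],
    [0,0,0],
  ],
  grip=1,
  force=60,
)

```text
t: 7.0
tcp_pos: [599.0, 321.4, 51.7]
tcp_rot: [1.939, 2.471, 0.003]
contact_force: [0.9, 0.7, 6.2]
gripper_width: 23.1
```

```bash
python3 - <<'E'
from h import *
p,r=pose(); p=p+[0,0,85]
plan(np.array([575,-68,110.]),tool(-5),13,p,r)
E
```

```text
dist 391.0 ang [ 0.1 -0.1 18.8]
[[-0.0287, -0.0089, 0.002], [-0.0289, -0.0082, 0.002], [-0.0291, -0.0075, 0.002], [-0.0292, -0.0067, 0.002], [-0.0294, -0.006, 0.002], [-0.0295, -0.0053, 0.002], [-0.0297, -0.0045, 0.002], [-0.0298, -0.0038, 0.002], [-0.0299, -0.003, 0.002], [-0.0299, -0.0023, 0.002], [-0.03, -0.0015, 0.002], [-0.03, -0.0007, 0.002], [-0.03, 0.0, 0.002]]
[[0.01, -0.01, 1.44]] x 13
```

Call:
carry_out(
  translation=[
    [0,0,-0.005],
    [0,0,-0.01],
    [0,0,-0.02],
    [0,0,-0.02],
    [0,0,-0.02],
    [0,0,-0.01],
    [0,0,0],
  ],
  angular=[
    [0,0,0],
    [0,0,0],
    [0,0,0],
    [0,0,0],
    [0,0,0],
    [0,0,0],
    [0,0,0],
  ],
)

```text
t: 7.7
tcp_pos: [598.9, 321.3, 137.1]
tcp_rot: [1.939, 2.471, 0.004]
contact_force: [0.2, 0.8, -1.2]
gripper_width: 22.7
```

Call:
carry_out(
  translation=[
    [-0.029,-0.009,0.002],
    [-0.029,-0.008,0.002],
    [-0.029,-0.007,0.002],
    [-0.029,-0.007,0.002],
    [-0.029,-0.006,0.002],
    [-0.03,-0.005,0.002],
    [-0.03,-0.005,0.002],
    [-0.03,-0.004,0.002],
  ],
  angular=[
    [0,0,1.44],
    [0,0,1.44],
    [0,0,1.44],
    [0,0,1.44],
    [0,0,1.44],
    [0,0,1.44],
    [0,0,1.44],
    [0,0,1.44],
  ],
)

```text
t: 8.5
tcp_pos: [582.2, 79.3, 118.1]
tcp_rot: [-2.178, -2.263, 0.003]
contact_force: [0.1, -0.6, -1.1]
gripper_width: 22.8
```

Call:
carry_out(
  translation=[
    [-0.03,-0.003,0.002],
    [-0.03,-0.002,0.002],
    [-0.03,-0.001,0.002],
    [-0.03,-0.001,0.002],
    [-0.03,0,0.002],
    [0,0,0],
    [0,0,0],
  ],
  angular=[
    [0,0,1.44],
    [0,0,1.44],
    [0,0,1.44],
    [0,0,1.44],
    [0,0,1.44],
    [0,0,0],
    [0,0,0],
  ],
)

```text
t: 9.2
tcp_pos: [573.8, -70.1, 108.4]
tcp_rot: [-2.316, -2.121, 0.002]
contact_force: [0.6, 0.6, -1.6]
gripper_width: 23.2
```

```bash
python3 - <<'E'
from h import *
shot('wrist','w4'); s=ctrl.sense(); print(s['t'],s['tcp_pos'],s['tcp_rot'],s['contact_force'],s['gripper_width'],s['q'].round(2))
E
```

```text
9.25 [574.0946729  -68.82452259 108.50167256] [-2.31401958e+00 -2.12283190e+00  1.23110571e-03] [ 0.28896453 -0.24237325 -1.3318092 ] 23.17580681579686 [-0.3   0.49  0.41  1.92 -0.27  0.79  0.17]
```

View pics/w4.png

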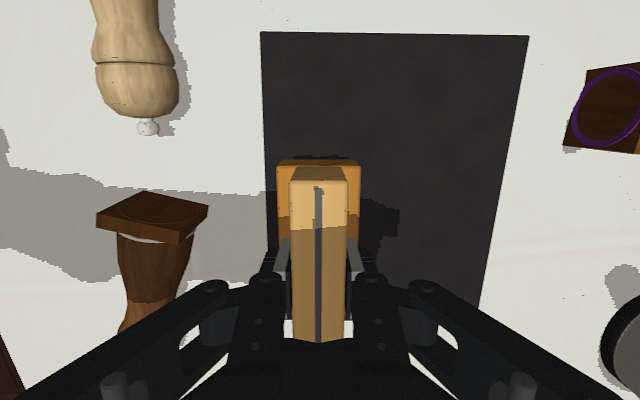

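Call:
carry_out(
  translation=[
    [0.0,0.003,0.015],
    [0,0,0.02],
    [0,0,0.015],
    [0,0,0.01],
    [0,0,0.006],
    [0,0,0.003],
    [0,0,0.002],
    [0,0,0],
  ],
  angular=[
    [0,0,0],
    [0,0,0],
    [0,0,0],
    [0,0,0],
    [0,0,0],
    [0,0,0],
    [0,0,0],
    [0,0,0],
  ],
)

```text
t: 10.05
tcp_pos: [577.9, -69.8, 38.5]
tcp_rot: [2.315, 2.123, 0.001]
contact_force: [0.9, -0.8, -0.6]
gripper_width: 23.1
```

Call:
carry_out(
  translation=[
    [0,0,0.001],
    [0,0,0],
    [0,0,0],
  ],
  angular=[
    [0,0,0],
    [0,0,0],
    [0,0,0],
  ],
)

```text
t: 10.35
tcp_pos: [577.9, -69.7, 37.6]
tcp_rot: [2.315, 2.123, 0.001]
contact_force: [-0.7, 0.1, -0.7]
gripper_width: 23.3
```

Call:
carry_out(
  translation=[
    [0,0,0],
    [0,0,0],
    [0,0,0],
    [0,0,0],
    [0,0,-0.01],
    [0,0,-0.03],
    [0,0,-0.04],
    [0,0,-0.05],
  ],
  angular=[
    [0,0,0],
    [0,0,0],
    [0,0,0],
    [0,0,0],
    [0,0,0],
    [0,0,0],
    [0,0,0],
    [0,0,0],
  ],
  grip=-0.3,
)

```text
t: 11.15
tcp_pos: [576.4, -69.6, 168.0]
tcp_rot: [-2.314, -2.122, 0.004]
contact_force: [0.7, 0.9, 0.4]
gripper_width: 55.7
```

Call:
carry_out(
  translation=[
    [0,0,-0.05],
    [0,0,-0.02],
    [0,0,0],
  ],
  angular=[
    [0,0,0],
    [0,0,0],
    [0,0,0],
  ],
  grip=-0.7,
)

```text
t: 11.45
tcp_pos: [579.8, -70.2, 242.0]
tcp_rot: [2.312, 2.12, 0.01]
contact_force: [-0.4, -0.1, -0.2]
gripper_width: 72.7
```

```bash
python3 - <<'E'
from h import *
im,d=shot('top','top2'); cv2.imwrite('pics/c2.png',cv2.resize(im[150:310,300:520,::-1],None,fx=3.5,fy=3.5,interpolation=cv2.INTER_CUBIC)); mills('top2'); print(pose()[0])
E
```

```text
2 [450 205  54  30 617] [ 600.7 -388.5] [156.7  52.7] 74.0 meancol [75. 54. 42.]
  ax [0.312 0.95 ] ends [ 572. -462.] [ 620. -313.] widths [34.0, 39.0, 38.0, 31.0, 26.0, 29.0, 35.0, 43.0, 44.0, 51.0]
3 [355 218  14  16 186] [582.5 -44.9] [36.8 45. ] 84.5 meancol [146. 112.  84.]
  ax [-1.    -0.008] ends [606. -44.] [561. -45.] widths [33.0, 36.0, 36.0]
[578.42871779 -69.83541627 239.41996074]
```

View pics/c2.png

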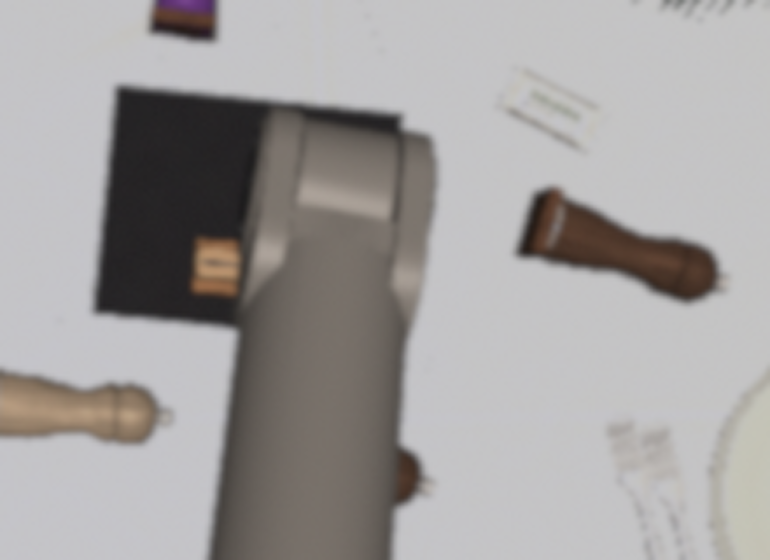

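```bash
python3 - <<'E'
from h import *
Rt=tool(-18.3,45); z=Rt.apply([0,0,1]); print(z)
G=np.array([578.6,-442,29]); T=G+19*z; print(T)
plan(T-120*z,Rt,16)
E
```

```text
[ 0.22202619  0.67134519 -0.70710678]
[ 582.8184977  -429.24444132   15.56497116]
dist 462.0 ang [-5.  44.7 12.7]
[[-0.0275, 0.001, 0.0087], [-0.0279, 0.0013, 0.0073], [-0.0282, 0.0017, 0.006], [-0.0284, 0.002, 0.0046], [-0.0286, 0.0024, 0.0032], [-0.0287, 0.0028, 0.0018], [-0.0287, 0.0032, 0.0004], [-0.0286, 0.0036, -0.0009], [-0.0285, 0.004, -0.0023], [-0.0283, 0.0044, -0.0037], [-0.028, 0.0048, -0.005], [-0.0277, 0.0052, -0.0064], [-0.0273, 0.0056, -0.0077], [-0.0268, 0.0061, -0.0089], [-0.0262, 0.0065, -0.0102], [-0.0256, 0.0069, -0.0114]]
[[-0.31, 2.79, 0.8]] x 16
```

Call:
carry_out(
  translation=[
    [-0.0275,0.001,0.0087],
    [-0.028,0.0013,0.0073],
    [-0.028,0.0017,0.006],
    [-0.0285,0.002,0.0046],
    [-0.0285,0.0024,0.0032],
    [-0.0285,0.0028,0.0018],
    [-0.0285,0.0032,0.0004],
    [-0.0285,0.0036,-0.001],
  ],
  angular=[
    [-0.31,2.79,0.8],
    [-0.31,2.79,0.8],
    [-0.31,2.79,0.8],
    [-0.31,2.79,0.8],
    [-0.31,2.79,0.8],
    [-0.31,2.79,0.8],
    [-0.31,2.79,0.8],
    [-0.31,2.79,0.8],
  ],
  grip=-0.7,
)

```text
t: 12.3
tcp_pos: [565.4, -289.7, 166.3]
tcp_rot: [-2.223, -1.816, -0.461]
contact_force: [-0.1, -0.1, 0.3]
gripper_width: 72.3
```

Call:
carry_out(
  translation=[
    [-0.0285,0.004,-0.0023],
    [-0.028,0.0044,-0.0037],
    [-0.028,0.0048,-0.005],
    [-0.0277,0.0052,-0.0064],
    [-0.0273,0.0056,-0.0077],
    [-0.0268,0.006,-0.009],
    [-0.026,0.0065,-0.01],
    [-0.0256,0.007,-0.0114],
  ],
  angular=[
    [-0.31,2.79,0.8],
    [-0.31,2.79,0.8],
    [-0.31,2.79,0.8],
    [-0.31,2.79,0.8],
    [-0.31,2.79,0.8],
    [-0.31,2.79,0.8],
    [-0.31,2.79,0.8],
    [-0.31,2.79,0.8],
  ],
)

```text
t: 13.1
tcp_pos: [554.1, -509.1, 97.0]
tcp_rot: [-2.067, -1.486, -0.85]
contact_force: [1.0, -0.3, -0.3]
gripper_width: 72.7
```

Call:
carry_out(
  translation=[
    [0,0,0],
    [0,0,0],
  ],
  angular=[
    [0,0,0],
    [0,0,0],
  ],
)

```text
t: 13.3
tcp_pos: [553.4, -508.9, 96.0]
tcp_rot: [-2.069, -1.485, -0.848]
contact_force: [0.7, 0.0, 0.5]
gripper_width: 72.4
```

```bash
python3 - <<'E'
from h import *
shot('wrist','w5'); s=ctrl.sense(); print(s['t'],s['tcp_pos'],s['q'].round(2)); mills('w5')
Rt=tool(-18.3,45); z=Rt.apply([0,0,1]); G=np.array([578.6,-442,29]); T=G+19*z; plan(T,Rt,6)
E
```

```text
13.35 [ 554.78663542 -507.97705265   97.77436031] [ 0.76  1.05  0.32  1.09 -0.85  1.64  0.89]
1 [  83    0   79   82 3823] [ 419.6 -148.7] [161.2  73.6] 72.9 meancol [36. 21. 10.]
  ax [-0.256 -0.967] ends [441. -70.] [ 400. -227.] widths [68.0, 68.0, 66.0, 63.0, 68.0, 66.0, 64.0, 64.0, 64.0, 56.0, 41.0]
3 [225   0  34  10 252] [ 571.3 -129.7] [21.2 45.4] 70.6 meancol [39. 23.  8.]
  ax [ 0.966 -0.26 ] ends [ 551. -122.] [ 594. -133.] widths [22.0, 19.0, 15.0]
5 [289  61  59  26 765] [ 625.3 -290.8] [40.1 65. ] 72.5 meancol [46. 26. 11.]
  ax [-0.954  0.301] ends [ 659. -293.] [ 597. -274.] widths [40.0, 19.0, 17.0, 33.0]
6 [ 291   73   58  155 7226] [ 595.2 -377.8] [183.5  54.2] 70.8 meancol [47. 28. 13.]
  ax [-0.308 -0.951] ends [ 625. -291.] [ 568. -466.] widths [46.0, 54.0, 54.0, 52.0, 51.0, 46.0, 38.0, 36.0, 46.0, 48.0, 48.0, 46.0]
dist 117.0 ang [-0.2  0.1 -0.3]
[[0.0002, 0.0004, 0.0195], [0.0002, 0.0004, 0.0195], [0.0002, 0.0004, 0.0195], [0.0002, 0.0004, 0.0195], [0.0002, 0.0003, 0.0195], [0.0002, 0.0003, 0.0195]]
[[-0.04, 0.01, -0.05]] x 6
```

View pics/w5.png

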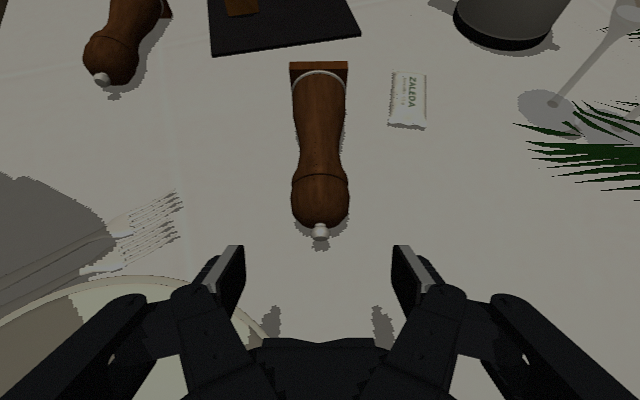

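Call:
carry_out(
  translation=[
    [0,0.001,0.02],
    [0,0.001,0.02],
    [0,0,0.02],
    [0,0,0.02],
    [0,0,0.02],
    [0,0,0.012],
    [0,0,0.005],
    [0,0,0],
  ],
  angular=[
    [0,0,0],
    [0,0,0],
    [0,0,0],
    [0,0,0],
    [0,0,0],
    [0,0,0],
    [0,0,0],
    [0,0,0],
  ],
)

```text
t: 14.15
tcp_pos: [583.1, -430.0, 16.6]
tcp_rot: [-2.067, -1.492, -0.849]
contact_force: [-0.7, 0.7, 0.3]
gripper_width: 72.6
```

Call:
carry_out(
  translation=[
    [0,0,0],
    [0,0,0],
    [0,0,0],
    [0,0,0],
    [0,0,0],
    [0,0,0],
  ],
  angular=[
    [0,0,0],
    [0,0,0],
    [0,0,0],
    [0,0,0],
    [0,0,0],
    [0,0,0],
  ],
  grip=1,
  force=80,
)

```text
t: 14.75
tcp_pos: [582.2, -432.8, 17.5]
tcp_rot: [-2.071, -1.492, -0.849]
contact_force: [-2.0, -2.4, 5.9]
gripper_width: 46.8
```

Call:
carry_out(
  translation=[
    [0.004,0,-0.004],
    [0.012,0,-0.012],
    [0.02,0,-0.02],
    [0.02,0,-0.02],
    [0.02,0,-0.02],
    [0.02,0,-0.02],
    [0.02,0,-0.02],
    [0.008,0,-0.008],
  ],
  angular=[
    [0,0,0],
    [0,0,0],
    [0,0,0],
    [0,0,0],
    [0,0,0],
    [0,0,0],
    [0,0,0],
    [0,0,0],
  ],
)

```text
t: 15.55
tcp_pos: [584.2, -431.5, 195.9]
tcp_rot: [-2.071, -1.495, -0.851]
contact_force: [0.6, 0.6, -1.6]
gripper_width: 46.3
```

```bash
cat >>h.py <<'E'
def place_T(slot,gz,yaw=-5,tilt=-46.6):
    c=np.array([630,-73,0.]);e=np.radians(-5);ex=np.array([np.cos(e),np.sin(e),0]);ey=np.array([-np.sin(e),np.cos(e),0])
    Rt=tool(yaw,tilt); return c+slot[0]*ex+slot[1]*ey+[0,0,gz]+19*Rt.apply([0,0,1]),Rt
E
python3 - <<'E'
from h import *
s=ctrl.sense(); print(s['tcp_pos'],s['gripper_width'],s['contact_force'])
T,Rt=place_T((45,-75),175); print(T); plan(T,Rt,16)
E
```

```text
[ 584.24573084 -431.53914643  195.90767247] 46.29881702201848 [ 0.64554186  0.6187346  -1.64277584]
[ 667.08890276 -165.38899765  161.94533729]
dist 281.0 ang [ -0.3 -90.8 -14.8]
[[0.0109, -0.0003, 0.0138], [0.0122, -0.0001, 0.0126], [0.0134, 0.0001, 0.0113], [0.0144, 0.0003, 0.01], [0.0154, 0.0005, 0.0085], [0.0161, 0.0008, 0.0069], [0.0167, 0.0011, 0.0053], [0.0171, 0.0013, 0.0036], [0.0174, 0.0016, 0.0019], [0.0174, 0.0019, 0.0002], [0.0173, 0.0022, -0.0015], [0.0171, 0.0024, -0.0032], [0.0166, 0.0027, -0.0049], [0.016, 0.003, -0.0065], [0.0152, 0.0032, -0.0081], [0.0143, 0.0035, -0.0095]]
[[-0.02, -5.68, -0.93]] x 16
```

Call:
carry_out(
  translation=[
    [0.011,0,0.014],
    [0.012,0,0.0126],
    [0.0134,0,0.0113],
    [0.0144,0,0.01],
    [0.0154,0.0005,0.0085],
    [0.016,0.001,0.007],
    [0.0167,0.001,0.0053],
    [0.017,0.0013,0.0036],
  ],
  angular=[
    [0,-5.68,-0.93],
    [0,-5.68,-0.93],
    [0,-5.68,-0.93],
    [0,-5.68,-0.93],
    [0,-5.68,-0.93],
    [0,-5.68,-0.93],
    [0,-5.68,-0.93],
    [0,-5.68,-0.93],
  ],
)

```text
t: 16.35
tcp_pos: [624.8, -296.5, 174.7]
tcp_rot: [2.401, 1.958, 0.022]
contact_force: [0.4, 0.7, -3.0]
gripper_width: 46.7
```

Call:
carry_out(
  translation=[
    [0.0174,0.0016,0.002],
    [0.0174,0.002,0],
    [0.0173,0.002,-0.0015],
    [0.017,0.0024,-0.003],
    [0.0166,0.0027,-0.005],
    [0.016,0.003,-0.0065],
    [0.015,0.003,-0.008],
    [0.0143,0.0035,-0.0095],
  ],
  angular=[
    [0,-5.68,-0.93],
    [0,-5.68,-0.93],
    [0,-5.68,-0.93],
    [0,-5.68,-0.93],
    [0,-5.68,-0.93],
    [0,-5.68,-0.93],
    [0,-5.68,-0.93],
    [0,-5.68,-0.93],
  ],
)

```text
t: 17.15
tcp_pos: [665.9, -162.7, 157.2]
tcp_rot: [1.826, 1.682, -0.794]
contact_force: [0.1, -0.7, -3.0]
gripper_width: 46.2
```

Call:
carry_out(
  translation=[
    [0,0,0],
    [0,0,0],
  ],
  angular=[
    [0,0,0],
    [0,0,0],
  ],
)

```text
t: 17.35
tcp_pos: [665.7, -162.5, 155.8]
tcp_rot: [1.826, 1.687, -0.793]
contact_force: [0.0, -1.0, -2.5]
gripper_width: 46.5
```

```bash
python3 - <<'E'
from h import *
im,d=shot('side','s6'); s=ctrl.sense(); print(s['t'],s['tcp_pos'],s['gripper_width'],s['q'].round(2))
T,Rt=place_T((45,-75),150); plan(T,Rt,5)
K=optics.camera_info('side'); cv2.imwrite('pics/c6.png',cv2.resize(im[90:250,230:430,::-1],None,fx=3.5,fy=3.5,interpolation=cv2.INTER_CUBIC))
E
```

```text
17.4 [ 665.18890224 -164.69898134  157.20441957] 46.20886604483733 [-0.77  0.92  0.94  1.68  0.12  0.93 -0.2 ]
dist 20.0 ang [-0.4 -0.2  0.4]
[[0.0029, 0.0004, 0.0029], [0.0029, 0.0004, 0.0029], [0.0029, 0.0004, 0.0029], [0.0029, 0.0004, 0.0029], [0.0029, 0.0004, 0.0029]]
[[-0.07, -0.04, 0.08]] x 5
```

View pics/c6.png

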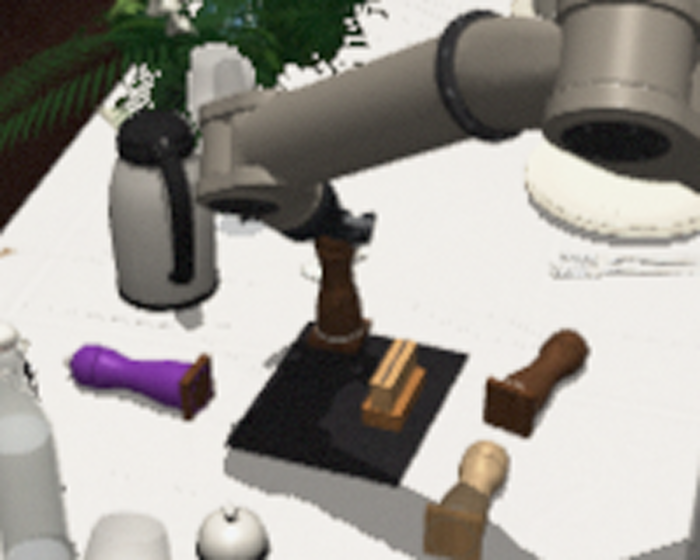

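Call:
carry_out(
  translation=[
    [0.004,0.001,0.004],
    [0.004,0.001,0.004],
    [0.003,0,0.003],
    [0.002,0,0.002],
    [0.0015,0,0.0015],
    [0,0,0],
  ],
  angular=[
    [0,0,0],
    [0,0,0],
    [0,0,0],
    [0,0,0],
    [0,0,0],
    [0,0,0],
  ],
)

```text
t: 18.0
tcp_pos: [667.4, -165.8, 137.0]
tcp_rot: [1.829, 1.683, -0.793]
contact_force: [-0.3, -0.3, -2.9]
gripper_width: 46.4
```

Call:
carry_out(
  translation=[
    [0.001,0,0.001],
    [0,0,0],
  ],
  angular=[
    [0,0,0],
    [0,0,0],
  ],
)

```text
t: 18.2
tcp_pos: [667.6, -166.1, 136.6]
tcp_rot: [1.828, 1.681, -0.793]
contact_force: [-0.8, 0.7, 1.9]
gripper_width: 46.1
```

Call:
carry_out(
  translation=[
    [0.001,0,0.001],
    [0,0,0],
  ],
  angular=[
    [0,0,0],
    [0,0,0],
  ],
)

```text
t: 18.4
tcp_pos: [667.7, -166.8, 136.7]
tcp_rot: [1.828, 1.68, -0.794]
contact_force: [-2.5, 3.1, 7.9]
gripper_width: 46.3
```

Call:
carry_out(
  translation=[
    [0,0,0],
    [0,0,0],
    [0,0,0],
    [0,0,0],
    [0,0,-0.01],
    [0,0,-0.03],
    [0,0,-0.04],
    [0,0,-0.04],
  ],
  angular=[
    [0,0,0],
    [0,0,0],
    [0,0,0],
    [0,0,0],
    [0,0,0],
    [0,0,0],
    [0,0,0],
    [0,0,0],
  ],
  grip=-0.65,
)

```text
t: 19.2
tcp_pos: [675.5, -78.0, 218.4]
tcp_rot: [1.829, 1.682, -0.793]
contact_force: [-0.0, 1.5, -0.3]
gripper_width: 70.7
```

Call:
carry_out(
  translation=[
    [0,0,0],
    [0,0,0],
  ],
  angular=[
    [0,0,0],
    [0,0,0],
  ],
)

```text
t: 19.4
tcp_pos: [676.3, -77.9, 217.7]
tcp_rot: [1.827, 1.684, -0.79]
contact_force: [0.8, -0.9, 0.5]
gripper_width: 70.6
```

```bash
python3 - <<'E'
from h import *
im,d=shot('top','t7');  s=ctrl.sense(); print(s['t'],s['tcp_pos'],s['gripper_width'],s['q'].round(2))
mills('t7')
E
```

```text
19.45 [675.30807521 -79.30805195 217.09617746] 70.375385576881 [-0.88  0.88  0.97  1.59  0.12  1.12 -0.22]
8 [355 218  33  18 476] [580.  -73.1] [94.6 47.5] 86.8 meancol [163. 125.  94.]
  ax [-0.082 -0.997] ends [584. -26.] [ 576. -120.] widths [45.0, 46.0, 43.0, 43.0, 45.0, 45.0]
11 [373 266  46  27 529] [ 423.4 -144.3] [132.5  42.5] 70.9 meancol [83. 59. 46.]
  ax [0.326 0.945] ends [ 402. -207.] [445. -82.] widths [36.0, 37.0, 36.0, 30.0, 25.0, 29.0, 35.0, 41.0, 43.0]
```

View pics/t7.png

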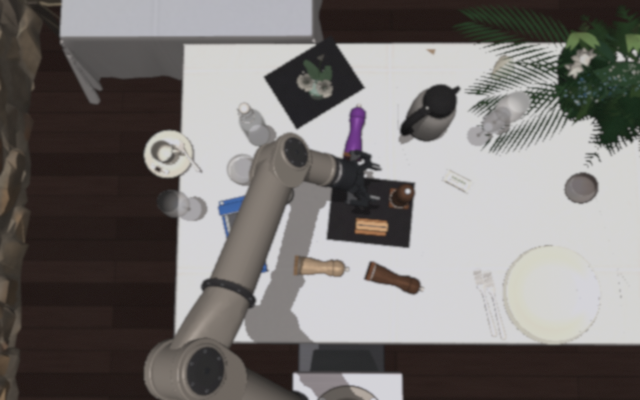

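```bash
cat >>h.py <<'E'
def grasp_T(end,ax,inn=25,gz=29,tilt=45):
    """end: crown end xy, ax: unit xy from crown to base"""
    ax=np.array(ax)/np.linalg.norm(ax); yaw=np.degrees(np.arctan2(ax[1],ax[0]))-90
    Rt=tool(yaw,tilt); z=Rt.apply([0,0,1]); G=np.r_[np.array(end)+inn*ax,gz]; return G+19*z,Rt,z
E
python3 - <<'E'
from h import *
T,Rt,z=grasp_T((402,-207),(.325,.945)); print(T)
p,r=pose(); p=p+r.apply([-28,-150,-28]); print(p)
plan(T-120*z,Rt,16,p,r)
E
```

```text
[ 414.4998246  -170.65435615   15.56497116]
[526.30730569 -65.33265781 257.97965873]
dist 281.0 ang [-0.4 91.  15.6]
[[-0.0013, -0.0076, 0.0158], [-0.003, -0.0076, 0.0155], [-0.0046, -0.0075, 0.0152], [-0.0062, -0.0074, 0.0146], [-0.0078, -0.0073, 0.0139], [-0.0092, -0.0072, 0.0131], [-0.0106, -0.007, 0.0121], [-0.0119, -0.0068, 0.011], [-0.013, -0.0066, 0.0097], [-0.014, -0.0064, 0.0084], [-0.0149, -0.0061, 0.0069], [-0.0156, -0.0059, 0.0054], [-0.0162, -0.0056, 0.0038], [-0.0166, -0.0053, 0.0022], [-0.0168, -0.005, 0.0005], [-0.0168, -0.0048, -0.0011]]
[[-0.02, 5.69, 0.98]] x 16
```

Call:
carry_out(
  translation=[
    [-0.007,-0.02,-0.007],
    [-0.007,-0.03,-0.007],
    [-0.007,-0.04,-0.007],
    [-0.007,-0.04,-0.007],
    [0,-0.02,0],
  ],
  angular=[
    [0,0,0],
    [0,0,0],
    [0,0,0],
    [0,0,0],
    [0,0,0],
  ],
)

```text
t: 19.95
tcp_pos: [522.9, -66.9, 257.8]
tcp_rot: [1.832, 1.681, -0.797]
contact_force: [0.6, -0.2, -0.2]
gripper_width: 70.3
```

Call:
carry_out(
  translation=[
    [-0.001,-0.0076,0.016],
    [-0.003,-0.0076,0.0155],
    [-0.0046,-0.0075,0.015],
    [-0.006,-0.0074,0.0146],
    [-0.008,-0.0073,0.014],
    [-0.009,-0.007,0.013],
    [-0.0106,-0.007,0.012],
    [-0.012,-0.007,0.011],
  ],
  angular=[
    [0,5.69,0.98],
    [0,5.69,0.98],
    [0,5.69,0.98],
    [0,5.69,0.98],
    [0,5.69,0.98],
    [0,5.69,0.98],
    [0,5.69,0.98],
    [0,5.69,0.98],
  ],
)

```text
t: 20.75
tcp_pos: [455.3, -158.6, 178.4]
tcp_rot: [2.412, 1.949, 0.034]
contact_force: [-0.4, 0.7, -0.1]
gripper_width: 70.2
```

Call:
carry_out(
  translation=[
    [-0.013,-0.0066,0.0097],
    [-0.014,-0.0064,0.0084],
    [-0.015,-0.006,0.007],
    [-0.0156,-0.006,0.0054],
    [-0.016,-0.0056,0.004],
    [-0.0166,-0.0053,0.002],
    [-0.017,-0.005,0.0005],
    [-0.017,-0.0048,-0.001],
  ],
  angular=[
    [0,5.69,0.98],
    [0,5.69,0.98],
    [0,5.69,0.98],
    [0,5.69,0.98],
    [0,5.69,0.98],
    [0,5.69,0.98],
    [0,5.69,0.98],
    [0,5.69,0.98],
  ],
)

```text
t: 21.55
tcp_pos: [385.0, -251.4, 99.1]
tcp_rot: [-2.078, -1.471, -0.861]
contact_force: [1.2, -0.0, -0.0]
gripper_width: 70.6
```

Call:
carry_out(
  translation=[
    [0,0,0],
    [0,0,0],
  ],
  angular=[
    [0,0,0],
    [0,0,0],
  ],
)

```text
t: 21.75
tcp_pos: [384.9, -251.0, 98.7]
tcp_rot: [-2.081, -1.471, -0.854]
contact_force: [-0.7, 0.2, 0.3]
gripper_width: 70.7
```

```bash
python3 - <<'E'
from h import *
shot('wrist','w8'); s=ctrl.sense(); print(s['t'],s['tcp_pos'],s['q'].round(2)); mills('w8')
T,Rt,z=grasp_T((402,-207),(.325,.945)); plan(T,Rt,6)
E
```

```text
21.8 [ 385.86858082 -250.22204838   99.53411248] [ 0.46  0.69  0.56  2.   -0.95  1.36  1.29]
1 [ 259    0   59   64 2250] [458.   64.9] [140.4  54.4] 88.0 meancol [115.  97.  69.]
  ax [-0.056 -0.998] ends [460. 134.] [452.  -5.] widths [49.0, 52.0, 48.0, 44.0, 45.0, 49.0, 50.0, 48.0, 45.0]
2 [535   0  29  25 506] [780.8 -15.5] [66.2 30.6] 40.6 meancol [29. 16.  7.]
  ax [-0.778 -0.629] ends [808.   4.] [756. -37.] widths [27.0, 31.0, 30.0, 26.0]
3 [553   0  29  31 271] [795.8 -30.5] [89.1 13. ] 31.2 meancol [30. 17.  7.]
  ax [-0.844 -0.537] ends [834.  -8.] [759. -56.] widths [13.0, 12.0, 8.0, 7.0, 8.0, 8.0]
5 [ 395   13   78   98 4721] [590.9 -45.9] [160.   82.8] 84.5 meancol [94. 69. 37.]
  ax [-0.409 -0.913] ends [629.  32.] [ 558. -127.] widths [31.0, 40.0, 48.0, 57.0, 67.0, 82.0, 86.0, 81.0, 68.0, 59.0, 52.0, 28.0]
7 [ 501   55  104   84 4040] [ 680.7 -151.1] [137.   71.9] 20.2 meancol [35. 21. 10.]
  ax [-0.897 -0.443] ends [ 741. -119.] [ 617. -180.] widths [53.0, 55.0, 56.0, 57.0, 55.0, 61.0, 70.0, 67.0, 43.0]
8 [288  68  59  26 769] [455.6 -41. ] [40.  64.8] 70.2 meancol [65. 39. 18.]
  ax [-0.946  0.323] ends [489. -45.] [428. -24.] widths [40.0, 20.0, 15.0, 32.0]
9 [ 289   81   59  155 7316] [ 425.2 -127.3] [180.   54.1] 70.1 meancol [66. 41. 22.]
  ax [-0.322 -0.947] ends [455. -42.] [ 397. -213.] widths [46.0, 53.0, 54.0, 52.0, 51.0, 43.0, 38.0, 38.0, 47.0, 48.0, 49.0, 45.0]
dist 119.0 ang [-0.2 -0.  -0.4]
[[0.0001, 0.0003, 0.0199], [0.0001, 0.0003, 0.0199], [0.0001, 0.0002, 0.0199], [0.0001, 0.0002, 0.0199], [0.0001, 0.0002, 0.0199], [0.0001, 0.0002, 0.0199]]
[[-0.03, -0.0, -0.06]] x 6
```

View pics/w8.png

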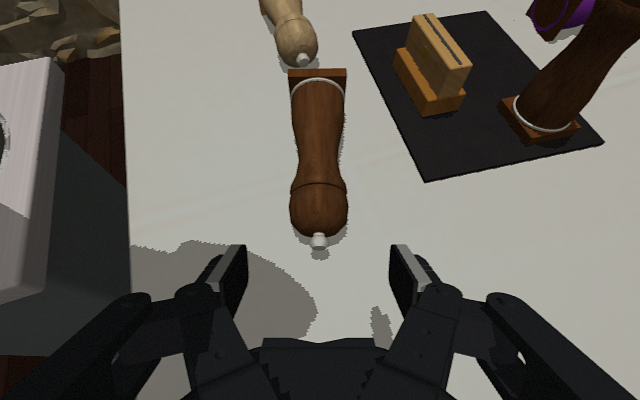

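Call:
carry_out(
  translation=[
    [0,0.001,0.02],
    [0,0.001,0.02],
    [0,0,0.02],
    [0,0,0.02],
    [0,0,0.02],
    [0,0,0.013],
    [0,0,0.006],
    [0,0,0],
  ],
  angular=[
    [0,0,0],
    [0,0,0],
    [0,0,0],
    [0,0,0],
    [0,0,0],
    [0,0,0],
    [0,0,0],
    [0,0,0],
  ],
)

```text
t: 22.6
tcp_pos: [415.7, -170.3, 15.7]
tcp_rot: [-2.076, -1.478, -0.856]
contact_force: [-0.7, 0.9, 0.7]
gripper_width: 70.9
```

Call:
carry_out(
  translation=[
    [0,0,0],
    [0,0,0],
    [0,0,0],
    [0,0,0],
    [0,0,0],
    [0,0,0],
  ],
  angular=[
    [0,0,0],
    [0,0,0],
    [0,0,0],
    [0,0,0],
    [0,0,0],
    [0,0,0],
  ],
  grip=1,
  force=80,
)

```text
t: 23.2
tcp_pos: [415.4, -172.3, 16.6]
tcp_rot: [-2.079, -1.477, -0.858]
contact_force: [-2.4, -1.7, 6.2]
gripper_width: 47.1
```

Call:
carry_out(
  translation=[
    [0.004,0,-0.004],
    [0.012,0,-0.012],
    [0.02,0,-0.02],
    [0.02,0,-0.02],
    [0.02,0,-0.02],
    [0.02,0,-0.02],
    [0.02,0,-0.02],
    [0.014,0,-0.014],
  ],
  angular=[
    [0,0,0],
    [0,0,0],
    [0,0,0],
    [0,0,0],
    [0,0,0],
    [0,0,0],
    [0,0,0],
    [0,0,0],
  ],
)

```text
t: 24.0
tcp_pos: [416.4, -172.4, 201.4]
tcp_rot: [-2.08, -1.478, -0.857]
contact_force: [0.3, -0.5, -2.2]
gripper_width: 47.2
```

```bash
python3 - <<'E'
from h import *
s=ctrl.sense(); print(s['tcp_pos'],s['gripper_width'],s['contact_force'])
p,r=pose(); T,Rt=place_T((45,0),195); 
# stage 1: turn over slate near side, then across
plan(T,Rt,18)
E
```

```text
[ 416.37239189 -172.4477738   201.39000927] 47.24378444923127 [ 0.27641091 -0.54337141 -2.16784796]
dist 271.0 ang [ -0.5 -91.1 -15.7]
[[0.0056, 0.012, 0.0071], [0.006, 0.0121, 0.0066], [0.0064, 0.0122, 0.006], [0.0067, 0.0123, 0.0054], [0.007, 0.0124, 0.0048], [0.0072, 0.0125, 0.0042], [0.0074, 0.0126, 0.0036], [0.0074, 0.0127, 0.0029], [0.0075, 0.0128, 0.0023], [0.0075, 0.013, 0.0016], [0.0074, 0.0131, 0.001], [0.0072, 0.0132, 0.0003], [0.007, 0.0133, -0.0003], [0.0068, 0.0134, -0.0009], [0.0065, 0.0135, -0.0015], [0.0061, 0.0136, -0.002], [0.0057, 0.0137, -0.0025], [0.0052, 0.0138, -0.003]]
[[-0.03, -5.06, -0.87]] x 18
```

Call:
carry_out(
  translation=[
    [0.021,0,-0.021],
    [0.021,0,-0.021],
    [0.0056,0.012,0.007],
    [0.006,0.012,0.0066],
    [0.0064,0.012,0.006],
    [0.0067,0.0123,0.0054],
    [0.007,0.0124,0.0048],
    [0.007,0.0125,0.0042],
  ],
  angular=[
    [0,0,0],
    [0,0,0],
    [0,-5.06,-0.87],
    [0,-5.06,-0.87],
    [0,-5.06,-0.87],
    [0,-5.06,-0.87],
    [0,-5.06,-0.87],
    [0,-5.06,-0.87],
  ],
)

```text
t: 24.8
tcp_pos: [502.1, -144.8, 252.9]
tcp_rot: [-2.37, -1.842, -0.337]
contact_force: [-0.6, -0.6, -2.4]
gripper_width: 46.8
```

Call:
carry_out(
  translation=[
    [0.0074,0.0126,0.0036],
    [0.0074,0.0127,0.003],
    [0.0075,0.0128,0.0023],
    [0.0075,0.013,0.0016],
    [0.0074,0.013,0.001],
    [0.007,0.013,0],
    [0.007,0.0133,0],
    [0.007,0.0134,-0.001],
  ],
  angular=[
    [0,-5.06,-0.87],
    [0,-5.06,-0.87],
    [0,-5.06,-0.87],
    [0,-5.06,-0.87],
    [0,-5.06,-0.87],
    [0,-5.06,-0.87],
    [0,-5.06,-0.87],
    [0,-5.06,-0.87],
  ],
)

```text
t: 25.6
tcp_pos: [616.1, -107.6, 243.6]
tcp_rot: [2.102, 1.822, -0.465]
contact_force: [-0.1, 0.1, -3.3]
gripper_width: 47.2
```

Call:
carry_out(
  translation=[
    [0.0065,0.0135,-0.0015],
    [0.006,0.0136,-0.002],
    [0.0057,0.0137,-0.0025],
    [0.005,0.014,-0.003],
    [0,0,0],
    [0,0,0],
  ],
  angular=[
    [0,-5.06,-0.87],
    [0,-5.06,-0.87],
    [0,-5.06,-0.87],
    [0,-5.06,-0.87],
    [0,0,0],
    [0,0,0],
  ],
)

```text
t: 26.2
tcp_pos: [672.9, -89.5, 237.9]
tcp_rot: [1.829, 1.683, -0.794]
contact_force: [0.2, -0.1, -2.7]
gripper_width: 46.9
```

```bash
python3 - <<'E'
from h import *
s=ctrl.sense(); print(s['tcp_pos'],s['gripper_width'],s['contact_force'],s['q'].round(2))
T,Rt=place_T((45,0),150); print(T); plan(T,Rt,10)
E
```

```text
[672.85421374 -89.54179717 237.94434436] 46.9139348649153 [ 0.21699783 -0.08252652 -2.65314236] [-0.77  0.75  0.75  1.58  0.33  1.19 -0.35]
[673.62558347 -90.67439529 136.94533729]
dist 101.0 ang [-0.4 -0.2  0.4]
[[0.0072, 0.0002, 0.007], [0.0072, 0.0002, 0.007], [0.0072, 0.0002, 0.007], [0.0073, 0.0002, 0.007], [0.0073, 0.0001, 0.007], [0.0073, 0.0001, 0.007], [0.0073, 0.0001, 0.007], [0.0073, 0.0001, 0.007], [0.0073, 0.0001, 0.007], [0.0073, 0.0001, 0.007]]
[[-0.04, -0.02, 0.04]] x 10
```

Call:
carry_out(
  translation=[
    [0.012,0,0.0115],
    [0.0145,0.001,0.014],
    [0.0145,0.001,0.014],
    [0.0145,0,0.014],
    [0.009,0,0.0085],
    [0.004,0,0.004],
    [0.0015,0,0.0015],
    [0,0,0],
  ],
  angular=[
    [0,0,0],
    [0,0,0],
    [0,0,0],
    [0,0,0],
    [0,0,0],
    [0,0,0],
    [0,0,0],
    [0,0,0],
  ],
)

```text
t: 27.0
tcp_pos: [674.8, -91.0, 141.9]
tcp_rot: [1.828, 1.681, -0.793]
contact_force: [-0.0, 0.3, -3.0]
gripper_width: 46.7
```

Call:
carry_out(
  translation=[
    [0.0015,0,0.0015],
    [0,0,0],
  ],
  angular=[
    [0,0,0],
    [0,0,0],
  ],
)

```text
t: 27.2
tcp_pos: [674.7, -90.8, 139.9]
tcp_rot: [1.829, 1.682, -0.792]
contact_force: [-0.1, -0.2, -3.1]
gripper_width: 47.1
```

Call:
carry_out(
  translation=[
    [0.001,0,0.001],
    [0,0,0],
  ],
  angular=[
    [0,0,0],
    [0,0,0],
  ],
)

```text
t: 27.4
tcp_pos: [674.4, -90.8, 138.1]
tcp_rot: [1.829, 1.682, -0.793]
contact_force: [-0.4, 0.2, -2.4]
gripper_width: 47.1
```

Call:
carry_out(
  translation=[
    [0.001,0,0.001],
    [0,0,0],
  ],
  angular=[
    [0,0,0],
    [0,0,0],
  ],
)

```text
t: 27.6
tcp_pos: [674.3, -90.9, 136.5]
tcp_rot: [1.829, 1.682, -0.793]
contact_force: [-1.1, 0.9, -2.6]
gripper_width: 46.8
```

Call:
carry_out(
  translation=[
    [0.0007,0,0.0007],
    [0,0,0],
  ],
  angular=[
    [0,0,0],
    [0,0,0],
  ],
)

```text
t: 27.8
tcp_pos: [674.3, -91.0, 135.5]
tcp_rot: [1.828, 1.682, -0.794]
contact_force: [-0.6, 0.6, -2.3]
gripper_width: 46.9
```

Call:
carry_out(
  translation=[
    [0.0007,0,0.0007],
    [0,0,0],
  ],
  angular=[
    [0,0,0],
    [0,0,0],
  ],
)

```text
t: 28.0
tcp_pos: [674.3, -91.0, 134.5]
tcp_rot: [1.829, 1.682, -0.793]
contact_force: [-0.0, -0.7, -2.9]
gripper_width: 46.8
```

Call:
carry_out(
  translation=[
    [0.0007,0,0.0007],
    [0,0,0],
  ],
  angular=[
    [0,0,0],
    [0,0,0],
  ],
)

```text
t: 28.2
tcp_pos: [674.3, -91.0, 133.5]
tcp_rot: [1.828, 1.682, -0.794]
contact_force: [0.6, 0.8, -2.2]
gripper_width: 46.8
```

Call:
carry_out(
  translation=[
    [0.0007,0,0.0007],
    [0,0,0],
  ],
  angular=[
    [0,0,0],
    [0,0,0],
  ],
)

```text
t: 28.4
tcp_pos: [674.3, -91.0, 132.5]
tcp_rot: [1.828, 1.682, -0.793]
contact_force: [-0.7, 0.7, -3.1]
gripper_width: 46.7
```

Call:
carry_out(
  translation=[
    [0.0007,0,0.0007],
    [0,0,0],
  ],
  angular=[
    [0,0,0],
    [0,0,0],
  ],
)

```text
t: 28.6
tcp_pos: [674.3, -91.1, 131.5]
tcp_rot: [1.829, 1.682, -0.794]
contact_force: [0.5, -0.8, -3.2]
gripper_width: 47.0
```

Call:
carry_out(
  translation=[
    [0.001,0,0.001],
    [0,0,0],
  ],
  angular=[
    [0,0,0],
    [0,0,0],
  ],
)

```text
t: 28.8
tcp_pos: [674.3, -91.1, 130.1]
tcp_rot: [1.829, 1.682, -0.793]
contact_force: [0.1, -0.0, -2.4]
gripper_width: 47.1
```

Call:
carry_out(
  translation=[
    [0.001,0,0.001],
    [0,0,0],
  ],
  angular=[
    [0,0,0],
    [0,0,0],
  ],
)

```text
t: 29.0
tcp_pos: [674.2, -91.1, 128.6]
tcp_rot: [1.829, 1.682, -0.794]
contact_force: [0.4, -0.7, -3.2]
gripper_width: 47.0
```

Call:
carry_out(
  translation=[
    [0.001,0,0.001],
    [0,0,0],
  ],
  angular=[
    [0,0,0],
    [0,0,0],
  ],
)

```text
t: 29.2
tcp_pos: [674.2, -91.2, 127.3]
tcp_rot: [1.828, 1.682, -0.794]
contact_force: [-0.4, -0.2, -1.9]
gripper_width: 47.0
```

```bash
python3 - <<'E'
from h import *
im,d=shot('side','s9'); im,P=cloud('s9')
cv2.imwrite('pics/c9.png',cv2.resize(im[130:240,280:390,::-1],None,fx=5,fy=5,interpolation=cv2.INTER_CUBIC))
hsv=cv2.cvtColor(im,cv2.COLOR_RGB2HSV); m=(hsv[...,1]>90)&(hsv[...,0]<25)&(abs(P[...,0]-670)<60)&(abs(P[...,1]+100)<110)
q=P[m]; 
for y0 in (-152,-78):
    k=q[abs(q[:,1]-y0)<36]; print(y0,len(k),np.percentile(k,[1,50,99],axis=0).round(0).tolist())
E
```

```text
-152 236 [[631.0, -165.0, 4.0], [650.0, -137.0, 77.0], [678.0, -121.0, 166.0]]
-78 333 [[638.0, -102.0, 5.0], [663.0, -61.0, 61.0], [698.0, -44.0, 161.0]]
```

View pics/c9.png

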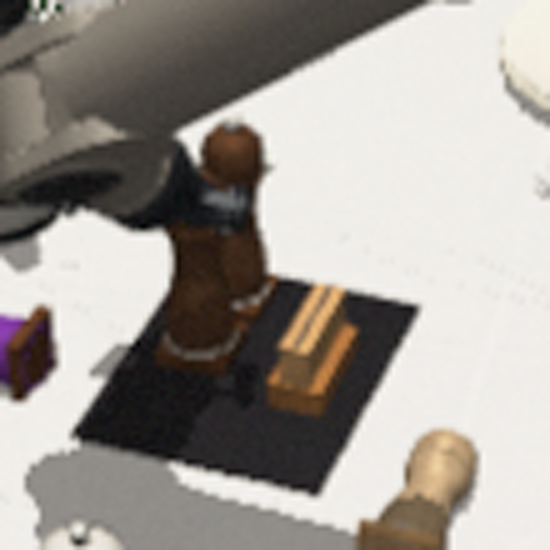

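Call:
carry_out(
  translation=[
    [0.001,0,0.001],
    [0,0,0],
  ],
  angular=[
    [0,0,0],
    [0,0,0],
  ],
)

```text
t: 29.45
tcp_pos: [674.4, -91.6, 126.9]
tcp_rot: [1.828, 1.681, -0.794]
contact_force: [-2.2, 1.5, 3.9]
gripper_width: 47.0
```

Call:
carry_out(
  translation=[
    [0.001,0,0.001],
    [0,0,0],
  ],
  angular=[
    [0,0,0],
    [0,0,0],
  ],
)

```text
t: 29.65
tcp_pos: [674.5, -92.1, 127.0]
tcp_rot: [1.828, 1.679, -0.795]
contact_force: [-4.5, 3.4, 11.3]
gripper_width: 47.4
```

Call:
carry_out(
  translation=[
    [0,0,0],
    [0,0,0],
    [0,0,0],
    [0,0,0],
    [0,0,-0.01],
    [0,0,-0.03],
    [0,0,-0.04],
    [0,0,-0.04],
  ],
  angular=[
    [0,0,0],
    [0,0,0],
    [0,0,0],
    [0,0,0],
    [0,0,0],
    [0,0,0],
    [0,0,0],
    [0,0,0],
  ],
  grip=-0.65,
)

```text
t: 30.45
tcp_pos: [682.4, -3.4, 208.5]
tcp_rot: [1.829, 1.682, -0.794]
contact_force: [0.0, -0.3, 0.6]
gripper_width: 70.1
```

Call:
carry_out(
  translation=[
    [-0.007,-0.02,-0.007],
    [-0.01,-0.03,-0.01],
    [-0.01,-0.04,-0.01],
    [-0.01,-0.04,-0.01],
    [0,-0.02,0],
    [0,0,0],
    [0,0,0],
  ],
  angular=[
    [0,0,0],
    [0,0,0],
    [0,0,0],
    [0,0,0],
    [0,0,0],
    [0,0,0],
    [0,0,0],
  ],
)

```text
t: 31.15
tcp_pos: [534.3, 10.4, 261.3]
tcp_rot: [1.828, 1.683, -0.791]
contact_force: [-0.1, -0.2, -0.0]
gripper_width: 70.2
```

```bash
python3 - <<'E'
from h import *
im,d=shot('top','t10');  s=ctrl.sense(); print(s['t'],s['tcp_pos'],s['gripper_width'],s['q'].round(2))
im,P=cloud('t10'); hsv=cv2.cvtColor(im,cv2.COLOR_RGB2HSV)
m=(hsv[...,1]>45)&(hsv[...,0]<25); m[:250]=0;m[290:]=0;m[:,:285]=0;m[:,355:]=0
v,u=np.nonzero(cv2.morphologyEx(m.astype(np.uint8),cv2.MORPH_OPEN,np.ones((3,3)))); p=ray('t10',u,v,27)[:,:2]; print(len(u),rect(p)); q=p-p.mean(0); ax=np.linalg.svd(q,full_matrices=False)[2][0]; t=q@ax; print(ax,p.mean(0)+ax*t.min(),p.mean(0)+ax*t.max())
cv2.imwrite('pics/t10c.png',cv2.resize(im[150:310,280:440,::-1],None,fx=3.7,fy=3.7,interpolation=cv2.INTER_CUBIC))
E
```

```text
31.2 [534.64545477  10.03756763 261.16774798] 70.3690096909737 [-1.09  0.56  0.79  1.83  0.36  1.28 -0.56]
680 (array([465.1,  83. ]), array([145. ,  53.1]), 88.7)
[-0.07659579 -0.99706223] [466.88212709 156.25358896] [455.68394687  10.48471744]
```

View pics/t10c.png

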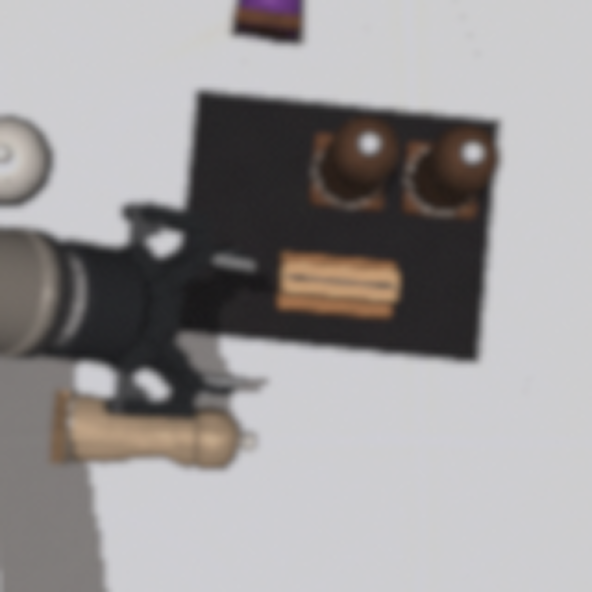

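```bash
python3 - <<'E'
from h import *
for f in('top0','t7'):
    im,P=cloud(f); hsv=cv2.cvtColor(im,cv2.COLOR_RGB2HSV)
    m=(hsv[...,1]>45)&(hsv[...,0]<25); m[:250]=0;m[290:]=0;m[:,:285]=0;m[:,355:]=0
    v,u=np.nonzero(cv2.morphologyEx(m.astype(np.uint8),cv2.MORPH_OPEN,np.ones((3,3)))); p=ray(f,u,v,27)[:,:2]; q=p-p.mean(0); ax=np.linalg.svd(q,full_matrices=False)[2][0]; t=q@ax; print(rect(p),ax,p.mean(0)+ax*t.min(),p.mean(0)+ax*t.max())
e=p.mean(0)+ax*(t.max() if ax[1]<0 else t.min()); a=-ax*np.sign(ax[1])*-1; a=ax*np.sign(ax[1]); print(e,a)
T,Rt,z=grasp_T(e,a,21); print(T); plan(T-120*z,Rt,16)
E
```

```text
(array([465.1,  82.9]), array([144.9,  53. ]), 88.7) [-0.0747791  -0.99720012] [467.49915838 155.70193155] [456.60476894  10.42220544]
(array([465.1,  83. ]), array([145.,  53.]), 88.7) [-0.07752177 -0.99699066] [467.7442363  156.19992786] [456.40939407  10.42497546]
[456.40939407  10.42497546] [0.07752177 0.99699066]
[459.07885834  44.75637759  15.56497116]
dist 187.0 ang [-0.5 91.4 -0.6]
[[0.0049, -0.0048, 0.0095], [0.0039, -0.0048, 0.01], [0.0029, -0.0048, 0.0103], [0.0018, -0.0048, 0.0105], [0.0008, -0.0048, 0.0107], [-0.0003, -0.0048, 0.0107], [-0.0013, -0.0048, 0.0106], [-0.0024, -0.0048, 0.0104], [-0.0034, -0.0048, 0.0101], [-0.0044, -0.0048, 0.0097], [-0.0053, -0.0048, 0.0092], [-0.0062, -0.0048, 0.0087], [-0.007, -0.0048, 0.008], [-0.0078, -0.0049, 0.0073], [-0.0085, -0.0049, 0.0064], [-0.0091, -0.0049, 0.0056]]
[[-0.03, 5.72, -0.03]] x 16
```

Call:
carry_out(
  translation=[
    [0.005,-0.0048,0.0095],
    [0.004,-0.0048,0.01],
    [0.003,-0.0048,0.0103],
    [0.002,-0.0048,0.0105],
    [0.001,-0.0048,0.0107],
    [0,-0.0048,0.0107],
    [-0.0013,-0.0048,0.0106],
    [-0.0024,-0.0048,0.0104],
  ],
  angular=[
    [0,5.72,0],
    [0,5.72,0],
    [0,5.72,0],
    [0,5.72,0],
    [0,5.72,0],
    [0,5.72,0],
    [0,5.72,0],
    [0,5.72,0],
  ],
)

```text
t: 32.0
tcp_pos: [493.8, -15.4, 180.3]
tcp_rot: [2.316, 2.12, -0.017]
contact_force: [-0.3, 0.4, -0.9]
gripper_width: 70.3
```

Call:
carry_out(
  translation=[
    [-0.0034,-0.0048,0.01],
    [-0.0044,-0.0048,0.0097],
    [-0.0053,-0.0048,0.0092],
    [-0.006,-0.0048,0.0087],
    [-0.007,-0.0048,0.008],
    [-0.008,-0.005,0.0073],
    [-0.0085,-0.005,0.0064],
    [-0.009,-0.005,0.0056],
  ],
  angular=[
    [0,5.72,0],
    [0,5.72,0],
    [0,5.72,0],
    [0,5.72,0],
    [0,5.72,0],
    [0,5.72,0],
    [0,5.72,0],
    [0,5.72,0],
  ],
)

```text
t: 32.8
tcp_pos: [451.6, -40.9, 99.3]
tcp_rot: [-1.846, -1.684, -0.763]
contact_force: [0.2, -0.2, -1.0]
gripper_width: 70.3
```

Call:
carry_out(
  translation=[
    [0,0,0],
    [0,0,0],
  ],
  angular=[
    [0,0,0],
    [0,0,0],
  ],
)

```text
t: 33.0
tcp_pos: [450.9, -40.1, 99.1]
tcp_rot: [-1.85, -1.684, -0.755]
contact_force: [0.2, 0.2, 0.1]
gripper_width: 70.4
```

```bash
python3 - <<'E'
from h import *
shot('wrist','w11'); s=ctrl.sense(); print(s['t'],s['tcp_pos'],s['q'].round(2))
T,Rt,z=grasp_T((456.4,10.4),(.0775,.997),21); plan(T,Rt,6)
E
```

```text
33.05 [451.2211008  -39.08028747  99.95716963] [ 0.16  0.58  0.34  2.12 -1.01  1.16  1.16]
dist 119.0 ang [ 0.1  0.  -0.7]
[[-0.0, 0.0002, 0.0199], [-0.0, 0.0002, 0.0199], [-0.0, 0.0002, 0.0199], [-0.0, 0.0002, 0.0199], [-0.0, 0.0002, 0.0199], [-0.0, 0.0002, 0.0199]]
[[0.01, 0.01, -0.12]] x 6
```

View pics/w11.png

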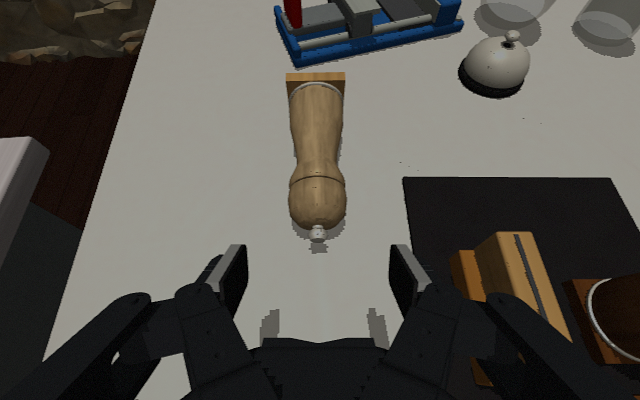

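Call:
carry_out(
  translation=[
    [0,0.001,0.02],
    [0,0.001,0.02],
    [0,0,0.02],
    [0,0,0.02],
    [0,0,0.02],
    [0,0,0.013],
    [0,0,0.006],
    [0,0,0],
  ],
  angular=[
    [0,0,0],
    [0,0,0],
    [0,0,0],
    [0,0,0],
    [0,0,0],
    [0,0,0],
    [0,0,0],
    [0,0,0],
  ],
)

```text
t: 33.85
tcp_pos: [459.2, 46.0, 16.1]
tcp_rot: [-1.844, -1.688, -0.757]
contact_force: [-0.3, 0.4, -0.0]
gripper_width: 70.7
```

Call:
carry_out(
  translation=[
    [0,0,0],
    [0,0,0],
    [0,0,0],
    [0,0,0],
    [0,0,0],
    [0,0,0],
  ],
  angular=[
    [0,0,0],
    [0,0,0],
    [0,0,0],
    [0,0,0],
    [0,0,0],
    [0,0,0],
  ],
  grip=1,
  force=80,
)

```text
t: 34.45
tcp_pos: [459.4, 44.2, 16.7]
tcp_rot: [-1.847, -1.686, -0.759]
contact_force: [-1.5, -1.0, 5.4]
gripper_width: 46.0
```

Call:
carry_out(
  translation=[
    [0.004,0,-0.004],
    [0.014,0,-0.014],
    [0.025,0,-0.025],
    [0.025,0,-0.025],
    [0.025,0,-0.025],
    [0.025,0,-0.025],
    [0.025,0,-0.025],
    [0.025,0,-0.025],
  ],
  angular=[
    [0,0,0],
    [0,0,0],
    [0,0,0],
    [0,0,0],
    [0,0,0],
    [0,0,0],
    [0,0,0],
    [0,0,0],
  ],
)

```text
t: 35.25
tcp_pos: [460.3, 44.1, 254.9]
tcp_rot: [-1.848, -1.686, -0.756]
contact_force: [0.7, -0.2, -3.0]
gripper_width: 45.7
```

```bash
python3 - <<'E'
from h import *
s=ctrl.sense(); print(s['tcp_pos'],s['gripper_width'],s['contact_force'])
T,Rt=place_T((45,75),240); plan(T,Rt,18)
E
```

```text
[460.29940962  44.08658796 254.89216682] 45.67768257920336 [ 0.65171136 -0.20148455 -3.00988979]
dist 230.0 ang [ -0.6 -91.6  -0. ]
[[-0.0026, 0.0125, -0.0006], [-0.0027, 0.0125, -0.0003], [-0.0027, 0.0125, -0.0001], [-0.0027, 0.0125, 0.0002], [-0.0026, 0.0125, 0.0004], [-0.0026, 0.0125, 0.0006], [-0.0025, 0.0125, 0.0009], [-0.0024, 0.0125, 0.0011], [-0.0023, 0.0125, 0.0013], [-0.0022, 0.0125, 0.0015], [-0.0021, 0.0125, 0.0017], [-0.0019, 0.0125, 0.0019], [-0.0017, 0.0125, 0.0021], [-0.0015, 0.0125, 0.0022], [-0.0013, 0.0125, 0.0024], [-0.0011, 0.0125, 0.0025], [-0.0009, 0.0125, 0.0026], [-0.0007, 0.0125, 0.0027]]
[[-0.03, -5.09, -0.0]] x 18
```

Call:
carry_out(
  translation=[
    [-0.0026,0.0125,-0.0006],
    [-0.0027,0.0125,0],
    [-0.0027,0.0125,0],
    [-0.0027,0.0125,0],
    [-0.0026,0.0125,0.0005],
    [-0.0026,0.0125,0.0006],
    [-0.0025,0.0125,0.001],
    [-0.0024,0.0125,0.001],
  ],
  angular=[
    [0,-5.09,0],
    [0,-5.09,0],
    [0,-5.09,0],
    [0,-5.09,0],
    [0,-5.09,0],
    [0,-5.09,0],
    [0,-5.09,0],
    [0,-5.09,0],
  ],
)

```text
t: 36.05
tcp_pos: [558.9, 17.5, 241.0]
tcp_rot: [-2.277, -2.083, -0.073]
contact_force: [-0.4, -0.2, -2.7]
gripper_width: 46.1
```

Call:
carry_out(
  translation=[
    [-0.0023,0.0125,0.0013],
    [-0.0022,0.0125,0.0015],
    [-0.002,0.0125,0.0017],
    [-0.002,0.0125,0.002],
    [-0.0017,0.0125,0.002],
    [-0.0015,0.0125,0.0022],
    [-0.0013,0.0125,0.0024],
    [-0.001,0.0125,0.0025],
  ],
  angular=[
    [0,-5.09,0],
    [0,-5.09,0],
    [0,-5.09,0],
    [0,-5.09,0],
    [0,-5.09,0],
    [0,-5.09,0],
    [0,-5.09,0],
    [0,-5.09,0],
  ],
)

```text
t: 36.85
tcp_pos: [657.1, -7.9, 227.8]
tcp_rot: [1.946, 1.786, -0.65]
contact_force: [-0.4, -0.1, -2.6]
gripper_width: 46.2
```

Call:
carry_out(
  translation=[
    [-0.001,0.0125,0.0026],
    [-0.0007,0.0125,0.0027],
    [0,0,0],
    [0,0,0],
  ],
  angular=[
    [0,-5.09,0],
    [0,-5.09,0],
    [0,0,0],
    [0,0,0],
  ],
)

```text
t: 37.25
tcp_pos: [680.8, -14.5, 223.7]
tcp_rot: [1.828, 1.682, -0.795]
contact_force: [-0.0, 0.0, -2.5]
gripper_width: 45.9
```

```bash
python3 - <<'E'
from h import *
s=ctrl.sense(); print(s['tcp_pos'],s['gripper_width'],s['contact_force'],s['q'].round(2))
T,Rt=place_T((45,75),140); print(T); plan(T,Rt,10)
E
```

```text
[680.81429452 -14.51172912 223.67451902] 45.863555530624865 [-0.01817587  0.00362165 -2.47103452] [-0.76  0.76  0.6   1.5   0.37  1.3  -0.48]
[680.16226417 -15.95979293 126.94533729]
dist 97.0 ang [-0.4 -0.1  0.4]
[[0.0069, 0.0, 0.0068], [0.0069, 0.0, 0.0068], [0.0069, 0.0, 0.0068], [0.0069, 0.0, 0.0068], [0.0069, 0.0, 0.0068], [0.0069, -0.0, 0.0068], [0.0069, -0.0, 0.0068], [0.0069, -0.0, 0.0068], [0.0069, -0.0, 0.0068], [0.0069, -0.0, 0.0068]]
[[-0.04, -0.01, 0.04]] x 10
```

Call:
carry_out(
  translation=[
    [0.012,0,0.012],
    [0.015,0,0.0145],
    [0.015,0,0.0145],
    [0.014,0,0.014],
    [0.008,0,0.008],
    [0.004,0,0.004],
    [0.001,0,0.001],
    [0,0,0],
  ],
  angular=[
    [0,0,0],
    [0,0,0],
    [0,0,0],
    [0,0,0],
    [0,0,0],
    [0,0,0],
    [0,0,0],
    [0,0,0],
  ],
)

```text
t: 38.05
tcp_pos: [680.8, -16.6, 127.9]
tcp_rot: [1.827, 1.68, -0.794]
contact_force: [0.0, -0.2, -1.7]
gripper_width: 46.1
```

Call:
carry_out(
  translation=[
    [0.001,0,0.001],
    [0,0,0],
  ],
  angular=[
    [0,0,0],
    [0,0,0],
  ],
)

```text
t: 38.25
tcp_pos: [680.7, -16.5, 126.6]
tcp_rot: [1.828, 1.68, -0.793]
contact_force: [0.3, 0.6, -2.6]
gripper_width: 46.0
```

Call:
carry_out(
  translation=[
    [0.001,0,0.001],
    [0,0,0],
  ],
  angular=[
    [0,0,0],
    [0,0,0],
  ],
)

```text
t: 38.45
tcp_pos: [680.4, -16.5, 124.7]
tcp_rot: [1.827, 1.681, -0.794]
contact_force: [0.2, -0.8, -1.9]
gripper_width: 46.1
```

Call:
carry_out(
  translation=[
    [0.001,0,0.001],
    [0,0,0],
  ],
  angular=[
    [0,0,0],
    [0,0,0],
  ],
)

```text
t: 38.65
tcp_pos: [680.3, -16.6, 123.0]
tcp_rot: [1.827, 1.681, -0.795]
contact_force: [0.7, 0.2, -2.5]
gripper_width: 45.6
```

Call:
carry_out(
  translation=[
    [0.001,0,0.001],
    [0,0,0],
  ],
  angular=[
    [0,0,0],
    [0,0,0],
  ],
)

```text
t: 38.85
tcp_pos: [680.3, -16.7, 121.6]
tcp_rot: [1.827, 1.681, -0.795]
contact_force: [-0.4, -0.5, -2.6]
gripper_width: 45.9
```

Call:
carry_out(
  translation=[
    [0.0008,0,0.0008],
    [0,0,0],
  ],
  angular=[
    [0,0,0],
    [0,0,0],
  ],
)

```text
t: 39.05
tcp_pos: [680.4, -16.8, 121.2]
tcp_rot: [1.827, 1.68, -0.795]
contact_force: [-0.5, 0.9, 1.1]
gripper_width: 46.1
```

Call:
carry_out(
  translation=[
    [0.0008,0,0.0008],
    [0,0,0],
  ],
  angular=[
    [0,0,0],
    [0,0,0],
  ],
)

```text
t: 39.25
tcp_pos: [680.4, -17.1, 121.1]
tcp_rot: [1.827, 1.679, -0.796]
contact_force: [-3.6, 2.4, 7.8]
gripper_width: 46.1
```

Call:
carry_out(
  translation=[
    [0,0,0],
    [0,0,0],
    [0,0,0],
    [0,0,0],
    [0,0,-0.01],
    [0,0,-0.03],
    [0,0,-0.04],
    [0,0,-0.04],
  ],
  angular=[
    [0,0,0],
    [0,0,0],
    [0,0,0],
    [0,0,0],
    [0,0,0],
    [0,0,0],
    [0,0,0],
    [0,0,0],
  ],
  grip=-0.65,
)

```text
t: 40.05
tcp_pos: [688.5, 71.2, 203.4]
tcp_rot: [1.828, 1.681, -0.795]
contact_force: [0.6, 1.1, -0.2]
gripper_width: 70.3
```

Call:
carry_out(
  translation=[
    [-0.01,-0.02,-0.01],
    [-0.01,-0.03,-0.01],
    [-0.01,-0.04,-0.01],
    [0,-0.03,0],
    [0,0,0],
    [0,0,0],
  ],
  angular=[
    [0,0,0],
    [0,0,0],
    [0,0,0],
    [0,0,0],
    [0,0,0],
    [0,0,0],
  ],
  grip=-0.18,
)

```text
t: 40.65
tcp_pos: [569.7, 82.4, 246.0]
tcp_rot: [1.826, 1.682, -0.793]
contact_force: [0.5, 0.7, 0.3]
gripper_width: 50.4
```

```bash
python3 - <<'E'
from h import *
s=ctrl.sense(); print(s['t'],s['tcp_pos'],s['gripper_width'],s['contact_force'])
plan(np.array([447.5,292.5,150]),tool(13.3),14)
E
```

```text
40.65 [569.68366881  82.44885597 246.03930565] 50.41196558012125 [0.48774486 0.74836932 0.31905929]
dist 261.0 ang [ -7.8  46.  -17. ]
[[0.0148, -0.0099, -0.0055], [0.0153, -0.0096, -0.0048], [0.0158, -0.0092, -0.004], [0.0162, -0.0088, -0.0031], [0.0165, -0.0084, -0.0023], [0.0168, -0.0081, -0.0014], [0.017, -0.0077, -0.0005], [0.0172, -0.0073, 0.0004], [0.0173, -0.007, 0.0013], [0.0173, -0.0066, 0.0022], [0.0173, -0.0063, 0.0032], [0.0172, -0.006, 0.0041], [0.0171, -0.0056, 0.005], [0.0169, -0.0053, 0.0059]]
[[-0.56, 3.29, -1.21]] x 14
```

Call:
carry_out(
  translation=[
    [0.0148,-0.01,-0.0055],
    [0.0153,-0.0096,-0.0048],
    [0.0158,-0.0092,-0.004],
    [0.016,-0.0088,-0.003],
    [0.0165,-0.0084,-0.0023],
    [0.0168,-0.008,-0.0014],
    [0.017,-0.0077,-0.0005],
    [0.0172,-0.0073,0.0004],
  ],
  angular=[
    [-0.56,3.29,-1.21],
    [-0.56,3.29,-1.21],
    [-0.56,3.29,-1.21],
    [-0.56,3.29,-1.21],
    [-0.56,3.29,-1.21],
    [-0.56,3.29,-1.21],
    [-0.56,3.29,-1.21],
    [-0.56,3.29,-1.21],
  ],
)

```text
t: 41.45
tcp_pos: [500.1, 203.0, 190.5]
tcp_rot: [1.934, 2.143, -0.373]
contact_force: [0.6, -0.5, 0.1]
gripper_width: 50.4
```

Call:
carry_out(
  translation=[
    [0.0173,-0.007,0.0013],
    [0.0173,-0.0066,0.0022],
    [0.0173,-0.0063,0.003],
    [0.0172,-0.006,0.004],
    [0.017,-0.0056,0.005],
    [0.017,-0.0053,0.006],
    [0,0,0],
    [0,0,0],
  ],
  angular=[
    [-0.56,3.29,-1.21],
    [-0.56,3.29,-1.21],
    [-0.56,3.29,-1.21],
    [-0.56,3.29,-1.21],
    [-0.56,3.29,-1.21],
    [-0.56,3.29,-1.21],
    [0,0,0],
    [0,0,0],
  ],
)

```text
t: 42.25
tcp_pos: [448.4, 291.6, 149.9]
tcp_rot: [1.953, 2.459, -0.0]
contact_force: [0.4, -0.4, 0.7]
gripper_width: 50.5
```

```bash
python3 - <<'E'
from h import *
shot('wrist','w12'); s=ctrl.sense(); print(s['t'],s['tcp_pos'],s['gripper_width'])
f='w12'; im,P=cloud(f); hsv=cv2.cvtColor(im,cv2.COLOR_RGB2HSV); H,S=hsv[...,0],hsv[...,1]
v,u=np.nonzero((S>120)&((H<8)|(H>172))&(abs(P[...,2]-82)<7)); print(len(u),rect(ray(f,u,v,82)[:,:2]))
plan(np.array([447.5,292.5,54]),tool(13.3),6)
E
```

```text
42.3 [448.65191756 291.70552791 150.02288174] 50.56031287310306
916 (array([447.6, 291.4]), array([12.6, 42.3]), 13.5)
dist 96.0 ang [ 0.1  0.1 -0.2]
[[0.0002, -0.0002, 0.016], [0.0002, -0.0002, 0.016], [0.0002, -0.0002, 0.016], [0.0002, -0.0002, 0.016], [0.0002, -0.0002, 0.016], [0.0002, -0.0002, 0.016]]
[[0.01, 0.01, -0.03]] x 6
```

Call:
carry_out(
  translation=[
    [0,-0.001,0.016],
    [0,0,0.018],
    [0,0,0.018],
    [0,0,0.018],
    [0,0,0.016],
    [0,0,0.009],
    [0,0,0],
    [0,0,0],
  ],
  angular=[
    [0,0,0],
    [0,0,0],
    [0,0,0],
    [0,0,0],
    [0,0,0],
    [0,0,0],
    [0,0,0],
    [0,0,0],
  ],
)

```text
t: 43.1
tcp_pos: [447.4, 291.8, 55.0]
tcp_rot: [1.952, 2.46, 0.0]
contact_force: [-0.2, -0.1, 0.6]
gripper_width: 50.4
```

Call:
carry_out(
  translation=[
    [0,0,0],
    [0,0,0],
    [0,0,0],
    [0,0,0],
    [0,0,0],
    [0,0,0],
  ],
  angular=[
    [0,0,0],
    [0,0,0],
    [0,0,0],
    [0,0,0],
    [0,0,0],
    [0,0,0],
  ],
  grip=1,
  force=40,
)

```text
t: 43.7
tcp_pos: [447.6, 292.1, 55.3]
tcp_rot: [1.951, 2.461, 0.002]
contact_force: [1.3, -0.6, 6.1]
gripper_width: 13.5
```

Call:
carry_out(
  translation=[
    [0,0.005,0],
    [0,0.006,0],
    [0,0.006,0],
    [0,0.006,0],
    [0,0.006,0],
    [0,0.006,0],
    [0,0.005,0],
    [0,0,0],
  ],
  angular=[
    [0,0,0],
    [0,0,0],
    [0,0,0],
    [0,0,0],
    [0,0,0],
    [0,0,0],
    [0,0,0],
    [0,0,0],
  ],
)

```text
t: 44.5
tcp_pos: [486.1, 301.2, 55.3]
tcp_rot: [1.952, 2.461, 0.001]
contact_force: [-1.9, -0.7, 7.9]
gripper_width: 13.2
```

Call:
carry_out(
  translation=[
    [0,0.001,0],
    [0,0.001,0],
    [0,0,0],
  ],
  angular=[
    [0,0,0],
    [0,0,0],
    [0,0,0],
  ],
)

```text
t: 44.8
tcp_pos: [487.3, 301.5, 55.3]
tcp_rot: [-1.952, -2.461, 0.001]
contact_force: [-2.3, 0.2, 9.8]
gripper_width: 13.1
```

Call:
carry_out(
  translation=[
    [0,0.001,0],
    [0,0.001,0],
    [0,0,0],
  ],
  angular=[
    [0,0,0],
    [0,0,0],
    [0,0,0],
  ],
)

```text
t: 45.1
tcp_pos: [489.1, 301.9, 55.3]
tcp_rot: [-1.951, -2.462, 0.001]
contact_force: [-3.9, -0.7, 9.6]
gripper_width: 13.2
```

Call:
carry_out(
  translation=[
    [0,0.001,0],
    [0,0,0],
  ],
  angular=[
    [0,0,0],
    [0,0,0],
  ],
)

```text
t: 45.3
tcp_pos: [490.1, 302.2, 55.3]
tcp_rot: [-1.951, -2.461, 0.001]
contact_force: [-3.8, -0.7, 9.1]
gripper_width: 13.2
```

Call:
carry_out(
  translation=[
    [0,0.001,0],
    [0,0,0],
  ],
  angular=[
    [0,0,0],
    [0,0,0],
  ],
)

```text
t: 45.5
tcp_pos: [491.1, 302.4, 55.3]
tcp_rot: [-1.951, -2.461, 0.001]
contact_force: [-3.8, -1.7, 10.5]
gripper_width: 13.2
```

Call:
carry_out(
  translation=[
    [0,0.001,0],
    [0,0,0],
  ],
  angular=[
    [0,0,0],
    [0,0,0],
  ],
)

```text
t: 45.7
tcp_pos: [491.3, 302.4, 55.3]
tcp_rot: [-1.951, -2.461, 0.003]
contact_force: [-5.5, -2.0, 13.0]
gripper_width: 13.2
```

Call:
carry_out(
  translation=[
    [0,0.001,0],
    [0,0,0],
  ],
  angular=[
    [0,0,0],
    [0,0,0],
  ],
)

```text
t: 45.9
tcp_pos: [491.3, 302.4, 55.3]
tcp_rot: [-1.95, -2.46, 0.006]
contact_force: [-9.2, -2.9, 16.2]
gripper_width: 13.3
```

Call:
carry_out(
  translation=[
    [0,0.001,0],
    [0,0,0],
  ],
  angular=[
    [0,0,0],
    [0,0,0],
  ],
)

```text
t: 46.1
tcp_pos: [491.3, 302.4, 55.3]
tcp_rot: [-1.949, -2.46, 0.008]
contact_force: [-12.3, -3.5, 18.6]
gripper_width: 13.4
```

Call:
carry_out(
  translation=[
    [0,-0.001,0],
    [0,0,0],
    [0,0,0],
    [0,0,0],
    [0,0,-0.01],
    [0,0,-0.03],
    [0,0,-0.04],
    [0,0,-0.04],
  ],
  angular=[
    [0,0,0],
    [0,0,0],
    [0,0,0],
    [0,0,0],
    [0,0,0],
    [0,0,0],
    [0,0,0],
    [0,0,0],
  ],
  grip=-0.18,
)

```text
t: 46.9
tcp_pos: [493.3, 302.3, 176.2]
tcp_rot: [1.952, 2.461, -0.001]
contact_force: [1.2, 0.2, 0.7]
gripper_width: 50.4
```

Call:
carry_out(
  translation=[
    [0,-0.01,-0.03],
    [0.02,-0.02,-0.03],
    [0.03,-0.02,-0.02],
    [0.03,-0.02,0],
    [0.02,0,0],
    [0,0,0],
    [0,0,0],
  ],
  angular=[
    [0,0,0],
    [0,0,0],
    [0,0,0],
    [0,0,0],
    [0,0,0],
    [0,0,0],
    [0,0,0],
  ],
)

```text
t: 47.6
tcp_pos: [403.1, 383.7, 254.4]
tcp_rot: [1.951, 2.46, -0.001]
contact_force: [-0.5, -0.3, -0.5]
gripper_width: 50.6
```

```bash
python3 - <<'E'
from h import *
a,_=shot('top','t13'); b,_=shot('side','s13'); s=ctrl.sense(); print(s['t'],s['tcp_pos'],s['gripper_width'],s['contact_force'])
A=cv2.resize(a[140:300,180:420],None,fx=2.5,fy=2.5,interpolation=cv2.INTER_CUBIC)
B=cv2.resize(b[120:310,220:440],None,fx=2.1,fy=400/190,interpolation=cv2.INTER_CUBIC)[:,:]
o=np.hstack([A,B])[:,:,::-1]; o=cv2.resize(o,(800,int(o.shape[0]*800/o.shape[1]))); cv2.imwrite('pics/f.png',o)
im,P=cloud('t13'); hsv=cv2.cvtColor(im,cv2.COLOR_RGB2HSV); H,S=hsv[...,0],hsv[...,1]
m=(S>120)&((H<8)|(H>172))&(abs(P[...,2]-82)<12);m[:,:210]=0;m[:,275:]=0; v,u=np.nonzero(m); print(len(u),rect(ray('t13',u,v,82)[:,:2]) if len(u)>10 else '')
E
```

```text
47.7 [403.67820153 382.59713234 254.26191329] 50.41275014504346 [ 0.23860329 -0.42239971 -0.41410489]
57 (array([494.5, 294.2]), array([10.8, 41.3]), 12.6)
```

View pics/f.png

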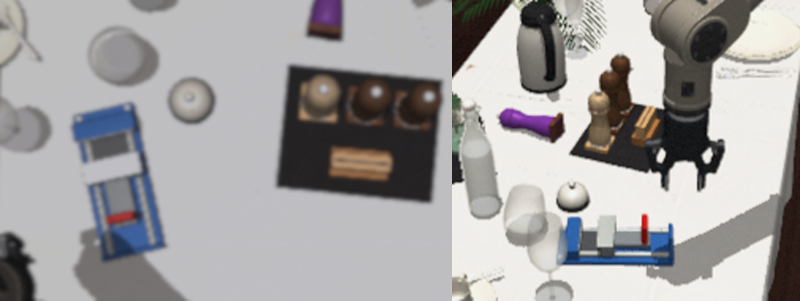

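```bash
python3 -c "
from cell import ctrl
print(ctrl.sign_off())"
```

```text
the job is handed in; nothing more can be done
None
```

The job is done and handed in at about 48 s on the robot's clock.

- **Vise and stand:** I slid the jaw open about 44 mm with the stand still on the bed. I then lifted the stand out and set it upright on the empty slate.
- **Mills:** All three were present and toppled. I righted each one and stood it on the slate, in a row behind the stand.
- **Jaw:** I pushed it back until it met its hard stop. The grip tab ended within about 1 mm of where it was at the start, when the jaw was shut.

My last checks were a top and a side picture. They show the stand and all three mills upright and clear of the slate's edges, and the vise empty and shut. The bell, wine glass and tumbler look unmoved, and the gripper is clear of everything. The wafer packet was outside those final crops. The arm never worked near it after an earlier picture showed it in place.

- **Grip height:** The second dark mill was held about 6 mm off the planned height (134 mm instead of 140), so I lowered it in small steps until it touched the slate.
- **Vise position:** The first wrist reading of the tab differed from the top camera by about 7 mm. I aimed between the two, and later wrist readings were about 2 mm from the gripper's own position at the tab.

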